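Unclamp the glued toy globes and pack the two-tier tray

ROBOT

A 6-joint arm with a two-finger parallel gripper is mounted at the origin on a cart in front of the work surface, level with it; the furniture and walls round the work are solid. World frame = base frame: x ahead of the robot, y to its left, z up, the work surface at z = 0. Lengths are in mm, angles in rad, forces in N, time in s.
With the tool pointing down it reaches from about 375 to 925 mm from the base axis. Payload 5.7 kg.
Tool frame: the origin (TCP) lies midway between the tips of the shut fingers; the grasp point (between the pads) lies 19 mm behind it; y points along the fingers, z is the direction in which the jaws open and shut, and the axes are right-handed (so a half turn about y gives the same grasp; the last joint's range is limited). The gripper opens to 88 mm and grips with 3 to 60 N. Pads are 20 mm wide; open, the fingers measure 115 mm over their backs; the gripper's body (75 mm by 178 mm) begins 61 mm behind the grasp point.
Start: joints at [1.14, 0.359, 1.51, -0, 1.272, -0.115], TCP at [186.338, 570.298, 222.623] pointing down, gripper open.
Joint ranges: [-2.97, 2.97], [-1.01, 2.36], [0.21, 2.38], [-0.96, 4.11], [0.2, 2.71], [-2.98, 2.98]. Speed limits (rad/s): [2.39, 2.39, 3.14, 3.14, 3.14, 3.14].

INTERFACE

Orientations are given as a unit quaternion [w, x, y, z].
In Python, from station import get_obs, snapshot, close_job, find_in, silhouettes gives the robot as it stands.
- The arm moves only by the shell command python3 -m creep 'ROWS'. ROWS is text: rows parted by semicolons, each of 5 numbers parted by spaces: the opening in per cent of the stroke, from 0 (shut) to 100 (fully open), then the shift along the tool's x, y, z in mm, then the turn about the tool's y in rad. A call has 1 to 12 rows; each row is the pose to reach, as a shift and turn from the pose commanded when the call began, along the tool's axes at that moment; what a row does not reach only later rows make up. A row lasts 1/10 s, in which the tool goes at most 50 mm and 8.59 degrees, less where a joint would pass 70% of its speed; a pose out of reach is approached as far as the arm can. A call with a gripper value outside its range is refused whole. The fingers move at their own pace and stop on an object; the grip force is fixed at half the most. Time passes only in rows, so rows that repeat a pose let the fingers close. It gives the time, the measured TCP pose, the force and the opening at its end, in the units of the state.
- get_obs(): the state, without advancing time (a new reading comes with each control period).
- snapshot(name): name is "scene" or "side" or "wrist"; returns a dict with "img" (420x560x3 uint8, blue, green, red), "mtx" (3x3 intrinsics, pixels), "R" (3x3) and "t" (3): a world point X has camera coordinates R X + t. Camera axes: x right, y down, z forward; pixel columns grow to the right and rows downward; lengths in mm; the calibration is good to about 2 mm. The wrist camera is an equidistant fisheye: a pixel r from the principal point sees the ray r / f radians off the axis. A picture is of the moment at which its call begins. There is no depth.
- close_job(): hands the job in, once; it reports no verdict.
Trained networks look in a picture, given as the dict that the camera call returned (one of the last four; its "shot" number tells which), for a name from the list of things; names that differ only in an ending like _2 or _b are one class to them, and where a whole thing is asked for, a point or a joint stands for the part that bears it (a point fixed in the world has none). Each returns a list of dicts, best first, with "score" (0 to 1); they miss things now and then, are a little off and sometimes report something else, mostly with a low value. They report only what shows in the picture. A call takes as long as a camera call. They do not tell look-alikes from the thing itself.
- find_in(picture, target): "extent" ([left, top, right, bottom] in pixels, round what is visible of it).
- silhouettes(picture, target): "pixels" (420x560 bool, what is visible of it) and "extent" ([left, top, right, bottom] in pixels, round what is visible of it).
The state is a dict: "time_s": time; "joints": joint angles; "dq": joint speeds; "joint_torque": joint torques, N m; "position": TCP position; "tool_rot": TCP orientation; "ft_force": force on the tool from outside, world axes, zero at the start; "ft_torque": the same for the moment, N m; "grip_width": finger opening in mm.
Only numpy, scipy, OpenCV 4.12 (cv2) and the standard library are available. Lean on these libraries where they do the work, as an engineer would, in place of code of your own. Each camera call takes 0.05 s, during which the arm holds its last target.

TASK

The glue on the toy globes has set: first lift the ratchet pawl of the clamping jig by its yellow loop and slide the clamp bar all the way back by its red post, and after that lift the flap (the upper tier) of the wooden two-tier tray until it rests open. Then stand every toy globe from the jig in the far row of the tray's lower tier (the side of the flap's hinge) and every squat paint pot with a yellow lid that stands on the bench in the near row (the side of the flap's handle), all upright. Finally lower the flap shut over them, and leave the other things on the bench where they are.

Things in the scene. Friction and masses are not known exactly. Their poses are not given: they have to be found in the camera images.
- jig: clamping jig, fixed: plywood plate 195 x 190 mm, 12 mm thick. Origin at bench height; x away from the robot, y left, z up; the plate spans x -148 to +47 mm. Three globe slots at x = +17, y = +62, 0, -62 mm, between 5 mm high ribs, before a fence (near face x = 36.5 mm, top 52 mm above the bench)
- clamp_bar (a joint): travel of the aluminium clamp bar in m: 0 = clamped, 0.045 = fully back (slides along the jig's -x, to the robot). Blocked while the pawl is down; stays where left; about 3 N moves it slowly. Clamped, it spans x -18 to -1.5 mm of the jig, 176 mm across y, top 69 mm above the bench, and its lip reaches over the globes to x = 9 mm: they cannot be lifted out until it is back
- post_grip (a point): the grip point of the red upright pull post of the clamp bar (moves with it): a post 22 mm in diameter, its top 16 mm above this point and its full width 10 mm below; this point is 66 mm above the bench. Fully back, the bar's ratchet strip ends at x = -162 mm of the jig
- pawl (a joint): angle of the steel ratchet pawl in rad: 0 = down, its tooth in the ratchet strip; 0.4 and more = clear of the teeth; stop at 1.0. Its hinge is stiff (about 2 N at the loop), so that it stays at the angle where it is left
- pawl_grip (a point): middle of the pawl's yellow lifting bar (moves with it): round bar, 10 mm thick, 50 mm long along the jig's y, on two 8 mm rods at its ends that run to the hinge, 62 mm off. Pawl down: 58 mm beyond the hinge in the jig's x, 54 mm above the bench, 22 mm free below it to the ratchet teeth, 30 mm free either side in x. Rises on an arc about pawl_hinge, up and towards the robot; turns in the grip like an axle
- pawl_hinge (a point): the pawl's hinge axis (along the jig's y), 32 mm above the bench, fixed on the jig
- kit_tray: two-tier tray, fixed, 146 x 180 mm. Origin at bench height under its centre; x away from the robot, to the flap's hinge. Lower tier: floor 6 mm, rim 16 mm above the bench, rim 5 mm thick; a divider at x = -2 mm (4 mm thick, top at 12 mm) parts near row (x -68 to -4 mm) and far row (0 to 68 mm), y -85 to 85 mm. 12 mm square corner posts carry the flap, underside at 66 mm
- flap (a joint): angle of the tray's upper tier, a hinged wooden flap 144 x 180 mm, in rad: 0 = shut over the lower tier, 1.78 = fully open, leaning back past upright against its stop. Let go below about 1.3 it falls shut, above 1.65 it rests open. Weighs 0.14 kg
- flap_grip (a point): the middle of the flap's steel handle bar (moves with it): a round bar 10 mm in diameter, 68 mm long along the tray's y, in the plane of the flap, 32 mm clear in front of its free edge and 176 mm from the hinge axis; shut, it is 68 mm above the bench and 105 mm in front of the tray's centre. It can turn in the grip like an axle while the flap swings
- flap_hinge (a point): the flap's hinge axis (along the tray's y), 66 mm above the bench, at the tray's far edge
- toy_globe_1: toy globe on a red foot, 36 mm in diameter, 50 mm high; the ball's centre is 32 mm above its origin, which is the centre of the foot's underside; z up. 30 g. Stands in a slot of the jig (not always present)
- toy_globe_2: toy globe on a red foot, 36 mm in diameter, 50 mm high; the ball's centre is 32 mm above its origin, which is the centre of the foot's underside; z up. 30 g. Stands in a slot of the jig (not always present)
- toy_globe_3: toy globe on a red foot, 36 mm in diameter, 50 mm high; the ball's centre is 32 mm above its origin, which is the centre of the foot's underside; z up. 30 g. Stands in a slot of the jig (not always present)
- paint_pot_1: squat glass paint pot with a yellow lid, 52 mm in diameter, 40 mm high, 110 g; origin at the centre of its underside, z up. Stands on the bench (not always present)
- paint_pot_2: squat glass paint pot with a yellow lid, 52 mm in diameter, 40 mm high, 110 g; origin at the centre of its underside, z up. Stands on the bench (not always present)
- pigment_jar: bystander, not to be moved: pigment jar with a black lid, 59 mm in diameter, 95 mm high, under the window sill
Mind the look-alikes: they are no part of the job. What is shaped like the toy_globe_1 but green or purple is not meant.

How it is judged:
By the outcome, as a careful person would: the job done as asked, in the order asked, and still so for the second after the job is handed in, with the robot touching nothing.
Of toy_globe_1, toy_globe_2, toy_globe_3 only 2 to 3 are there at a start; the rules pass over those that are not, and their reading is None.
Of paint_pot_1, paint_pot_2 only 1 to 2 are there at a start; the rules pass over those that are not, and their reading is None.
At some moment in a run one of paint_pot_1, paint_pot_2 may be knocked a few centimetres aside while the robot is not near it.
It also fails if it takes over 210 s, if anything falls off the work surface, if the arm or the gripper's body presses on something with over 40 N, if the wrist force passes 120 N, or if a joint passes its speed limit or range.

## Working session

There is one attempt and no reset: what is moved stays moved. The work goes in short steps, Python scripts to look and compute and a shell command to move; the robot and the scene stay as the last step left them, time stands still between calls to the robot, and variables do not carry over. Pictures are saved under pics/ and viewed, and the job is handed in when it is done.

```bash
mkdir -p pics; ls
python3 - <<'E'
from station import *
import cv2,numpy as np
o=get_obs();print(o)
for n in("scene","side","wrist"):
    s=snapshot(n);cv2.imwrite(f"pics/{n}0.png",s["img"]);print(n,s["mtx"].tolist(),np.round(s["R"],3).tolist(),np.round(s["t"],1).tolist())
E
```

```text
pics
{'time_s': 0.0, 'joints': array([ 1.13992180e+00,  3.59475624e-01,  1.51141877e+00,  1.73783134e-05,
        1.27249763e+00, -1.15114741e-01]), 'dq': array([ 0.0011093 ,  0.00080159,  0.00205639,  0.00168214, -0.00104362,
       -0.00111455]), 'joint_torque': array([ 4.95378335e-04, -5.15372157e+01, -2.70722187e+01,  6.74940809e-02,
        3.49707878e-02, -1.45090567e-04]), 'position': array([186.04555016, 569.70815492, 221.83228593]), 'tool_rot': array([-0.69770078,  0.69892284, -0.11135366,  0.11099931]), 'ft_force': array([ 0.03809771, -0.02826613, -0.20316148]), 'ft_torque': array([-0.0329702 , -0.01637716,  0.01604612]), 'grip_width': 87.79872429855484}
scene [[413.45161475279775, 0.0, 280.8119268059893], [0.0, 413.45161475279775, 203.09829480411966], [0.0, 0.0, 1.0]] [[0.834, -0.552, -0.019], [-0.431, -0.629, -0.647], [0.345, 0.548, -0.762]] [-576.0, 168.5, 892.0]
side [[443.8736493502032, 0.0, 281.69409548120865], [0.0, 443.8736493502032, 207.69787793698936], [0.0, 0.0, 1.0]] [[-0.993, -0.121, -0.017], [-0.044, 0.488, -0.872], [0.113, -0.864, -0.49]] [544.3, 202.7, 654.5]
wrist [[325.19226210127806, 0.0, 285.1319358962329], [0.0, 325.19226210127806, 208.04028728861064], [0.0, 0.0, 1.0]] [[0.31, 0.951, -0.002], [0.919, -0.299, 0.258], [0.244, -0.082, -0.966]] [-598.7, -31.5, 389.9]
```

View pics/scene0.png

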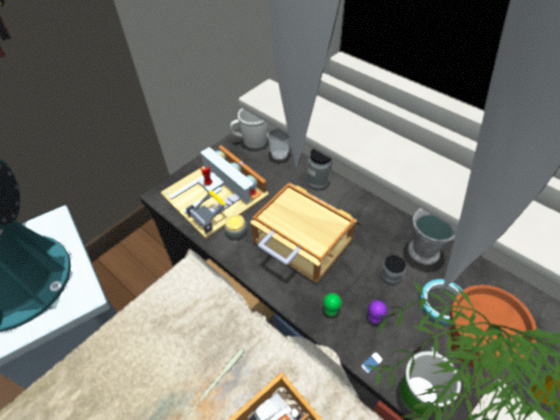

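View pics/side0.png

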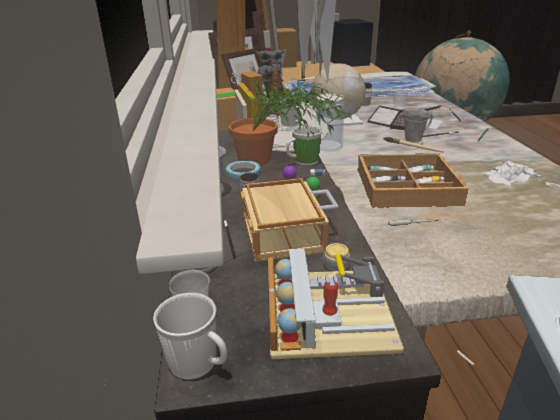

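View pics/wrist0.png

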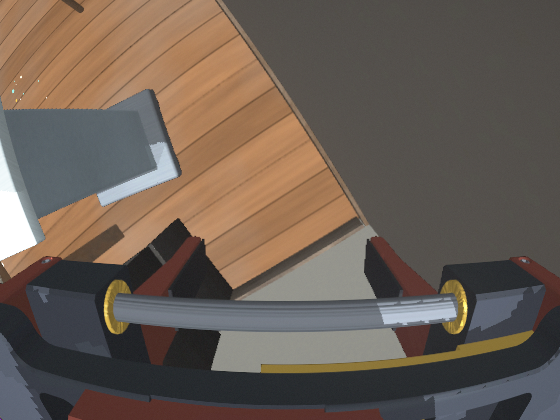

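```bash
cat > h.py <<'E'
import numpy as np,cv2
from scipy.spatial.transform import Rotation as Rn
from scipy.optimize import least_squares
from station import *
def rot(o): 
    q=o["tool_rot"];return Rn.from_quat([q[1],q[2],q[3],q[0]]).as_matrix()
def proj(s,X):
    X=np.atleast_2d(X);c=X@np.array(s["R"]).T+np.array(s["t"]);K=s["mtx"]
    if s.get("fish"):
        r=np.hypot(c[:,0],c[:,1]);th=np.arctan2(r,c[:,2]);k=th/np.maximum(r,1e-9)
        return np.c_[K[0][0]*c[:,0]*k+K[0][2],K[1][1]*c[:,1]*k+K[1][2]]
    return np.c_[K[0][0]*c[:,0]/c[:,2]+K[0][2],K[1][1]*c[:,1]/c[:,2]+K[1][2]]
def ray(s,uv):
    K=s["mtx"];x=(uv[0]-K[0][2])/K[0][0];y=(uv[1]-K[1][2])/K[1][1]
    if s.get("fish"):
        th=np.hypot(x,y);d=np.array([x/th*np.sin(th),y/th*np.sin(th),np.cos(th)]) if th>1e-9 else np.array([0,0,1.])
    else: d=np.array([x,y,1.])
    R=np.array(s["R"]);d=R.T@d;return -R.T@np.array(s["t"]),d/np.linalg.norm(d)
def atz(s,uv,z):
    c,d=ray(s,uv);return c+d*(z-c[2])/d[2]
def tri(*pr):
    A=np.zeros((3,3));b=np.zeros(3)
    for s,uv in pr:
        c,d=ray(s,uv);P=np.eye(3)-np.outer(d,d);A+=P;b+=P@c
    X=np.linalg.solve(A,b);return X,[np.linalg.norm(proj(s,X)[0]-uv) for s,uv in pr]
def snap(n):
    s=snapshot(n);s["fish"]=(n=="wrist");return s
def ctr(e): return np.array([(e[0]+e[2])/2,(e[1]+e[3])/2])
def crop(s,box,k,fn):
    x0,y0,x1,y1=box;im=cv2.resize(s["img"][y0:y1,x0:x1],None,fx=k,fy=k,interpolation=cv2.INTER_CUBIC);cv2.imwrite(fn,im)
E
python3 - <<'E'
from h import *
S=snap("scene");D=snap("side")
crop(S,(140,90,280,250),5 if 0 else 3.75,"pics/s1.png") 
crop(D,(250,160,410,360),3,"pics/d1.png")
crop(S,(240,170,420,310),4,"pics/s2.png")
for n in ["jig","clamp_bar","post_grip","pawl_grip","kit_tray","flap","flap_grip","toy_globe_1","paint_pot_1","pigment_jar"]:
    for nm,s in(("S",S),("D",D)):
        print(n,nm,[(np.round(d["extent"],1).tolist(),round(d["score"],2)) for d in find_in(s,n)[:5]])
o=get_obs();print(rot(o).round(3),o["time_s"])
for s in(S,D):print(-s["R"].T@s["t"])
E
```

```text
jig S [([160.4, 146.0, 266.0, 238.2], 0.94)]
jig D [([269.0, 248.0, 400.8, 358.0], 0.95)]
clamp_bar S [([197.2, 147.4, 252.4, 215.5], 0.83)]
clamp_bar D [([288.7, 249.2, 359.4, 346.1], 0.65), ([277.4, 259.4, 292.2, 284.9], 0.37)]
post_grip S [([197.7, 146.8, 250.1, 212.9], 0.76)]
post_grip D [([291.0, 250.6, 362.7, 349.7], 0.65)]
pawl_grip S [([192.8, 193.9, 224.4, 225.2], 0.72)]
pawl_grip D [([334.4, 253.1, 377.0, 285.1], 0.87), ([276.4, 260.9, 291.3, 284.2], 0.42)]
kit_tray S [([250.2, 182.2, 358.7, 283.6], 0.68), ([214.8, 150.8, 226.9, 160.3], 0.63), ([198.6, 145.3, 251.7, 211.6], 0.33)]
kit_tray D [([241.5, 177.1, 337.9, 259.9], 0.88)]
flap S [([252.2, 183.1, 354.8, 264.1], 0.69)]
flap D [([242.2, 178.8, 338.3, 234.3], 0.98)]
flap_grip S [([252.1, 188.6, 353.3, 261.4], 0.96), ([245.9, 175.2, 255.8, 197.0], 0.7)]
flap_grip D [([241.8, 176.2, 337.0, 228.3], 0.69)]
toy_globe_1 S [([365.0, 301.1, 386.4, 324.6], 0.9), ([323.7, 292.2, 338.0, 316.5], 0.65), ([246.8, 174.8, 255.3, 196.0], 0.52), ([232.8, 164.3, 239.8, 171.5], 0.51), ([197.6, 147.8, 249.4, 211.4], 0.16)]
toy_globe_1 D [([276.1, 284.1, 295.9, 310.3], 0.8), ([303.2, 178.4, 320.3, 190.7], 0.6), ([274.1, 261.2, 292.9, 283.9], 0.56), ([275.9, 309.7, 301.5, 342.8], 0.56), ([281.6, 165.3, 297.6, 181.5], 0.52)]
paint_pot_1 S [([220.9, 214.1, 247.6, 238.4], 0.88)]
paint_pot_1 D [([325.0, 244.1, 349.9, 271.4], 0.8)]
pigment_jar S [([302.3, 157.5, 332.1, 189.9], 0.84)]
pigment_jar D [([194.1, 268.4, 213.0, 273.5], 0.38)]
[[ 0.951 -0.     0.311]
 [-0.311 -0.     0.951]
 [-0.    -1.    -0.   ]] 1.25
[ 244.82887612 -700.32602884  778.08700336]
[474.94572434 532.46737797 506.60019143]
```

View pics/s1.png

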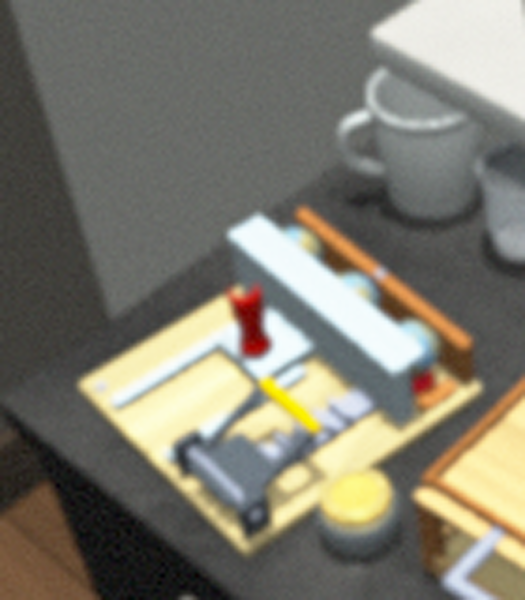

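View pics/d1.png

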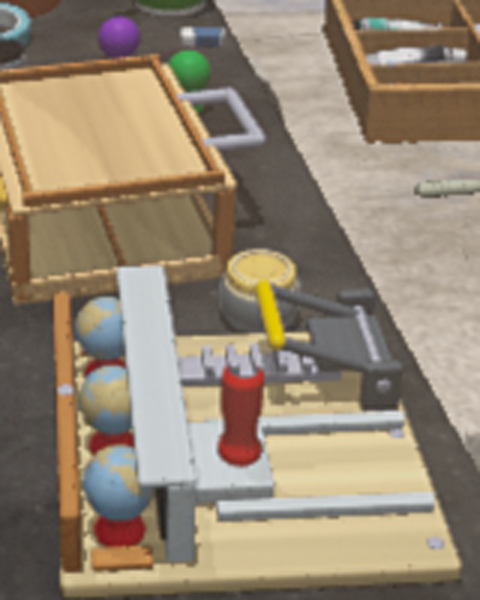

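View pics/s2.png

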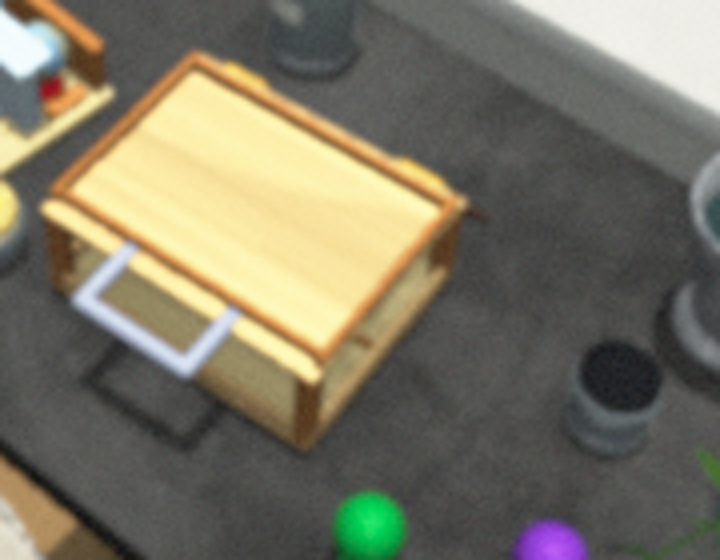

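```bash
cat > fit.py <<'E'
from h import *
S=snap("scene");D=snap("side")
def P(p,l): 
    c,s=np.cos(p[2]),np.sin(p[2]);return np.array([p[0]+c*l[0]-s*l[1],p[1]+s*l[0]+c*l[1],l[2]])
def fit(obs,p0):
    f=lambda p:np.concatenate([proj(s,P(p,l))[0]-uv for s,l,uv in obs])
    r=least_squares(f,p0,loss="soft_l1");print(r.x.round(3),r.fun.reshape(-1,2).round(1).tolist());return r.x
jo=[(S,(-148,95,12),(161.3,192.1)),(S,(-148,-95,12),(206.1,237.2)),(S,(47,-95,12),(268,192.7)),
(D,(-148,95,12),(403,350.5)),(D,(47,95,12),(270.7,353.3))]
to=[(S,(-73,-90,0),(316.3,282.5)),(S,(-73,90,0),(253.8,242)),(S,(73,-90,0),(352.5,237.5)),(D,(-73,90,0),(328.3,248.3)),(D,(73,90,0),(256,260)),
(S,(-105,32,68),(259.5,244.5)),(S,(-105,-32,68),(287.5,262.5)),(D,(-105,32,68),(338,205.7)),(D,(-105,-32,68),(327.3,190.7))]
if __name__=="__main__":
    J=fit(jo,[550,200,0]);T=fit(to,[600,0,0])
    for n,a,b in(("pawl L",(210.1,191.9),(342.3,273.3)),("pawl R",(224.3,204.7),(338.3,255.7)),("post top",(205.3,167.3),(330.7,285))):
        X,e=tri((S,a),(D,b));d=X[:2]-J[:2];c,s=np.cos(J[2]),np.sin(J[2]);print(n,X.round(1),np.round(e,1),"jig",c*d[0]+s*d[1],-s*d[0]+c*d[1])
    for n,a,b in(("pot lid",(357,498),(262,270)),):
        a=(140+a[0]/3.75,90+a[1]/3.75);b=(250+b[0]/3,160+b[1]/3);print(n,tri((S,a),(D,b)),atz(S,a,40),atz(D,b,40))
    for l in((17,62,44),(17,0,44),(17,-62,44)):print(P(J,l))
E
python3 fit.py
```

```text
[ 5.24666e+02 -1.68460e+01  1.67000e-01] [[-1.1, -0.3], [-0.9, -0.9], [0.7, -0.6], [0.9, -3.9], [-1.0, -0.3]]
[572.086 -51.764 598.111] [[-22.0, -82.4], [-31.5, -28.6], [-71.2, -77.1], [8.0, 38.3], [44.5, 82.4], [-13.8, -43.9], [-14.3, -66.9], [-23.7, 31.7], [-44.5, 38.4]]
pawl L [454.1 -56.8  54.2] [0. 0.] jig -76.18859591909958 -27.65775959582689
pawl R [ 462.3 -109.1   52.2] [0.6 0.7] jig -76.80831632880916 -80.6087720829745
post top [473.6   1.8  76.2] [0.5 0.8] jig -47.26512715583921 26.86610381108639
pot lid (array([ 463.35027273, -154.81848297,   32.48458021]), [np.float64(0.417839130902543), np.float64(0.5142537128422077)]) [ 462.10847465 -160.32656135   40.        ] [ 462.63309581 -143.54582062   40.        ]
[531.13950753  47.1157628   44.        ]
[541.43023598 -14.02424789  44.        ]
[551.72096442 -75.16425859  44.        ]
```

```bash
sed -i 's/T=fit(to,\[600,0,0\])/T=fit(to,[560,-250,0.0])/' fit.py; python3 fit.py
python3 - <<'E'
from h import *
S=snap("scene");print(atz(S,(300,245),0))
E
```

```text
[ 5.24666e+02 -1.68460e+01  1.67000e-01] [[-1.1, -0.3], [-0.9, -0.9], [0.7, -0.6], [0.9, -3.9], [-1.0, -0.3]]
[ 577.129 -260.451    6.616] [[0.4, 0.6], [-2.2, -0.7], [0.1, 0.4], [0.3, 1.9], [-0.0, 0.4], [1.3, 1.8], [-2.1, -0.4], [-1.7, -1.1], [-0.4, -0.0]]
pawl L [454.1 -56.8  54.2] [0. 0.] jig -76.18859591909958 -27.65775959582689
pawl R [ 462.3 -109.1   52.2] [0.6 0.7] jig -76.80831632880916 -80.6087720829745
post top [473.6   1.8  76.2] [0.5 0.8] jig -47.26512715583921 26.86610381108639
pot lid (array([ 463.35027273, -154.81848297,   32.48458021]), [np.float64(0.417839130902543), np.float64(0.5142537128422077)]) [ 462.10847465 -160.32656135   40.        ] [ 462.63309581 -143.54582062   40.        ]
[531.13950753  47.1157628   44.        ]
[541.43023598 -14.02424789  44.        ]
[551.72096442 -75.16425859  44.        ]
[ 564.4997907  -269.85326921    0.        ]
```

```bash
cat > plan.py <<'E'
import sys
from h import *
J=np.array([524.7,-16.8,0.167]);T=np.array([577.1,-260.5,0.333])
def loc(p,l):
    c,s=np.cos(p[2]),np.sin(p[2]);return np.array([p[0]+c*l[0]-s*l[1],p[1]+s*l[0]+c*l[1],l[2]])
def plan(X,head=None):
    o=get_obs();R=rot(o);d=R.T@(np.array(X)-o["position"])
    z=R[:,2];h=np.arctan2(z[1],z[0]);t=0
    if head is not None:
        t=(h-head+np.pi)%(2*np.pi)-np.pi
    print("tool shift",d.round(1),"turn",round(t,3),"alt",round(t-np.sign(t)*np.pi,3),"dist",round(np.linalg.norm(d)),"j6",o["joints"][5].round(2),"j1",o["joints"][0].round(2),"pos",o["position"].round(1),"t",o["time_s"],"F",o["ft_force"].round(1),"w",round(o["grip_width"],1))
E
python3 -c "
from plan import *
plan(loc(J,(-76.5,-54,140)),J[2])"
```

```text
tool shift [ 461.3   82.7 -536.3] turn 1.088 alt -2.054 dist 712 j6 -0.12 j1 1.14 pos [186.3 570.3 222.6] t 1.5 F [-1.4 -0.8 -0.7] w 87.6
```

```bash
python3 -m creep '100 461 20 -536 1.088;100 461 20 -536 1.088;100 461 20 -536 1.088;100 461 20 -536 1.088;100 461 20 -536 1.088;100 461 20 -536 1.088;100 461 20 -536 1.088;100 461 20 -536 1.088;100 461 20 -536 1.088;100 461 20 -536 1.088;100 461 20 -536 1.088;100 461 20 -536 1.088'
python3 - <<'E'
from plan import *
plan(loc(J,(-76.5,-54,140)),J[2])
E
```

```text
time_s: 2.7
position: [417.5, 14.5, 206.1]
tool_rot: [0.54, -0.54, 0.456, -0.457]
ft_force: [0.7, 0.9, 0.1]
grip_width: 87.6
tool shift [102.7  66.1  24. ] turn -0.0 alt 3.141 dist 124 j6 -0.3 j1 -0.13 pos [417.5  14.5 206.1] t 2.7 F [0.7 0.9 0.1] w 87.6
```

```bash
python3 -m creep '30 103 20 24 0;30 103 20 24 0;30 103 20 24 0;30 103 20 24 0;30 103 20 24 0;30 103 20 24 0'
python3 - <<'E'
from plan import *
plan(loc(J,(-76.5,-54,140)),J[2])
W=snap("wrist");cv2.imwrite("pics/w1.png",W["img"]);S=snap("scene");cv2.imwrite("pics/s3.png",S["img"])
for l in ((-76.5,-54,54),(-76.5,-29,54),(-76.5,-79,54)):print(proj(W,loc(J,l)))
E
```

```text
time_s: 3.3
position: [456.9, -79.4, 185.9]
tool_rot: [0.54, -0.54, 0.456, -0.456]
ft_force: [-0.2, -0.2, 0.3]
grip_width: 43.4
tool shift [ 3.6 45.9  0.8] turn 0.002 alt -3.14 dist 46 j6 -0.49 j1 -0.32 pos [456.9 -79.4 185.9] t 3.3 F [-0.2 -0.2  0.3] w 43.4
[[286.20801519 203.24395261]]
[[286.29068144 176.71492302]]
[[286.12416154 228.73091367]]
```

View pics/w1.png

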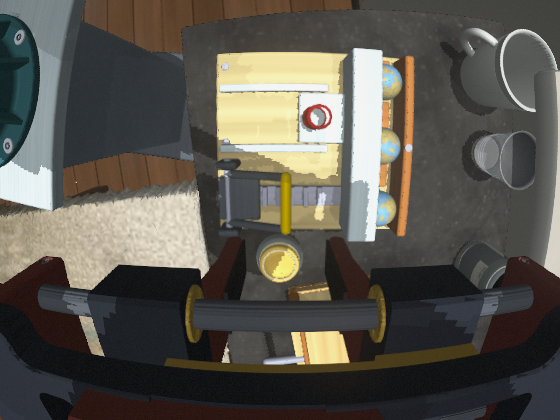

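View pics/s3.png

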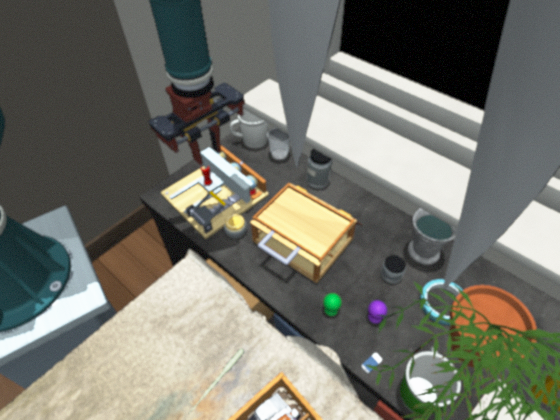

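```bash
python3 -m creep '30 3.6 40 0.8 0;30 3.6 80 0.8 0;30 3.6 110 0.8 0;30 3.6 130 0.8 0;30 3.6 149 0.8 0;30 3.6 149 0.8 0;30 3.6 149 0.8 0'
python3 -m creep '0 0 0 0 0;0 0 0 0 0;0 0 0 0 0;0 0 0 0 0;0 0 0 0 0'
python3 - <<'E'
from plan import *
plan(loc(J,(-76.5,-54,35)),J[2])
W=snap("wrist");crop(W,(180,40,420,280),2.5,"pics/w2.png")
E
```

```text
time_s: 4.1
position: [459.0, -83.7, 37.0]
tool_rot: [-0.54, 0.54, -0.456, 0.456]
ft_force: [0.3, 0.2, 0.3]
grip_width: 26.4
time_s: 4.6
position: [458.3, -84.6, 36.9]
tool_rot: [-0.54, 0.54, -0.457, 0.456]
ft_force: [-3.2, -3.4, -0.7]
grip_width: 9.2
tool shift [-1.8  1.9  0.2] turn 0.0 alt -3.141 dist 3 j6 -0.5 j1 -0.33 pos [458.3 -84.6  36.9] t 4.6 F [-3.2 -3.4 -0.7] w 9.2
```

View pics/w2.png

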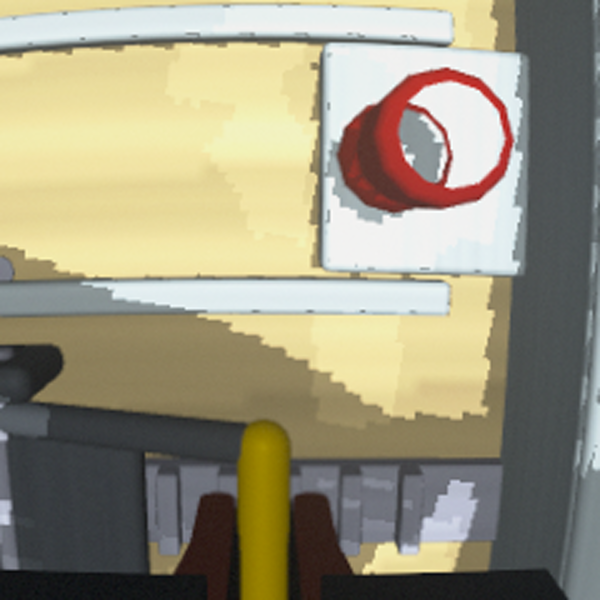

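```bash
python3 -m creep '0 0 -5 -2 0;0 0 -9.7 -4.7 0;0 0 -14.3 -7.7 0;0 0 -18.5 -11.1 0;0 0 -22.4 -14.8 0;0 0 -26 -18.8 0;0 0 -29.2 -23.1 0;0 0 -32.1 -27.8 0;0 0 -34.6 -32.6 0;0 0 -34.6 -32.6 0;0 0 -34.6 -32.6 0'
python3 - <<'E'
from plan import *
plan(loc(J,(-109,-54,69)),J[2])
D=snap("side");crop(D,(250,160,410,360),3,"pics/d2.png")
E
```

```text
time_s: 5.75
position: [429.5, -89.8, 73.0]
tool_rot: [0.541, -0.538, 0.455, -0.458]
ft_force: [4.1, 5.6, 8.3]
grip_width: 9.0
tool shift [-2.2  4.  -3.1] turn -0.001 alt 3.141 dist 5 j6 -0.53 j1 -0.37 pos [429.5 -89.8  73. ] t 5.75 F [4.1 5.6 8.3] w 9.0
```

View pics/d2.png

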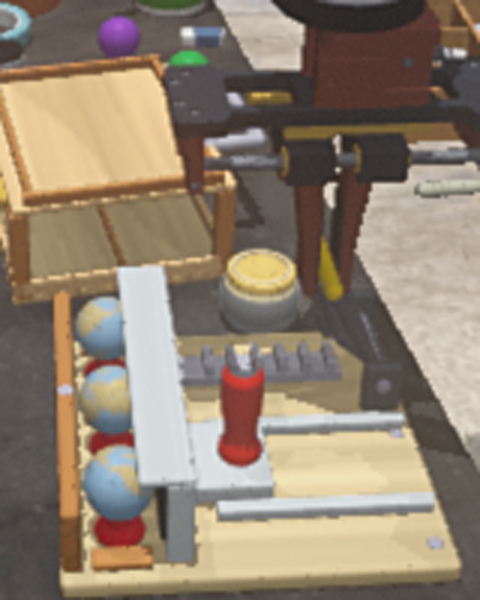

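```bash
python3 -m creep '30 0 0 0 0;30 0 0 0 0;30 0 -30 0 0;60 0 -80 0 0;60 -80 -100 33 0.4;60 -80 -100 33 0.4;60 -80 -100 33 0.4;60 -80 -100 33 0.4'
python3 - <<'E'
from plan import *
plan(loc(J,(-47.3,26.9,130)),J[2]-np.pi/2)
W=snap("wrist");cv2.imwrite("pics/w3.png",W["img"]);print(proj(W,loc(J,(-47.3,26.9,82))),W["R"].tolist(),W["t"].tolist())
E
```

```text
time_s: 6.6
position: [445.9, -4.5, 171.6]
tool_rot: [-0.439, 0.439, -0.554, 0.555]
ft_force: [-0.3, 0.1, 0.3]
grip_width: 52.4
tool shift [-12.5  41.6  25.5] turn 1.172 alt -1.97 dist 50 j6 0.07 j1 -0.16 pos [445.9  -4.5 171.6] t 6.6 F [-0.3  0.1  0.3] w 52.4
[[317.28123946 196.42351307]] [[0.9734006928040563, -0.2291093434325651, -6.952004770466286e-07], [-0.22130612687458096, -0.9402485026738411, 0.25875925380046383], [-0.05928481640653231, -0.25187628306670695, -0.965941845336532]] [-435.00103125740196, 76.10499090286062, 365.35647649878075]
```

View pics/w3.png

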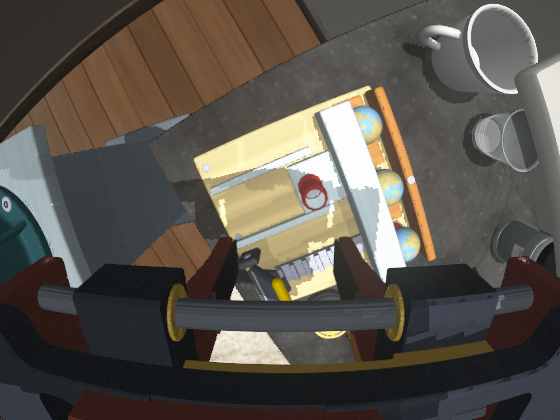

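Run:
```python
from plan import *
im=cv2.imread("pics/w3.png");cv2.imwrite("pics/w3c.png",cv2.resize(im[160:230,280:350],None,fx=8,fy=8,interpolation=cv2.INTER_CUBIC))
s=dict(fish=True,mtx=[[325.192,0,285.13],[0,325.192,208.04],[0,0,1]],R=np.array([[0.9734006928040563, -0.2291093434325651, -6.952004770466286e-07], [-0.22130612687458096, -0.9402485026738411, 0.25875925380046383], [-0.05928481640653231, -0.25187628306670695, -0.965941845336532]]),t=np.array([-435.00103125740196, 76.10499090286062, 365.35647649878075]))
X=atz(s,(316,200),82);print(X,loc(J,(-47.3,26.9,82)))
```

```text
[471.98453126  -0.76742492  82.        ] [473.58659523   1.86332909  82.        ]
```

View pics/w3c.png

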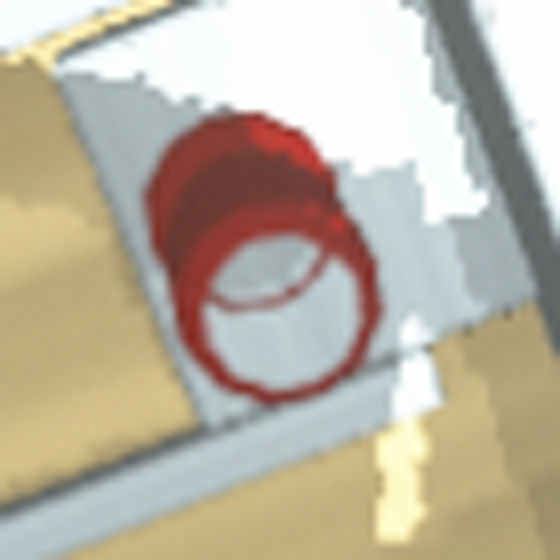

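```bash
python3 -m creep '60 -12 30 25 1.172;60 -12 30 25 1.172;60 -12 30 25 1.172;60 -12 30 25 1.172;60 -12 30 25 1.172;60 -12 30 25 1.172;60 -12 30 25 1.172;60 -12 30 25 1.172;60 -12 30 25 1.172;60 -12 30 25 1.172'
python3 - <<'E'
from plan import *
plan((472,1,48),J[2]-np.pi/2)
E
```

```text
time_s: 7.65
position: [472.6, -0.3, 140.9]
tool_rot: [-0.06, 0.061, -0.705, 0.705]
ft_force: [-0.0, 1.4, 0.1]
grip_width: 53.0
tool shift [ 0.3 92.9 -1.4] turn 0.003 alt -3.138 dist 93 j6 1.25 j1 -0.15 pos [ 4.726e+02 -3.000e-01  1.409e+02] t 7.65 F [-0.   1.4  0.1] w 53.0
```

```bash
python3 -m creep '60 0.3 40 -1.4 0;60 0.3 75 -1.4 0;60 0.3 93 -1.4 0;60 0.3 93 -1.4 0;0 0.3 93 -1.4 0;0 0.3 93 -1.4 0;0 0.3 93 -1.4 0;0 0.3 93 -1.4 0;0 0.3 93 -1.4 0;0 0.3 93 -1.4 0'
python3 -m creep '0 4 0 0 0;0 8 0 0 0;0 12 0 0 0;0 16 0 0 0;0 20 0 0 0;0 24 0 0 0;0 28 0 0 0;0 32 0 0 0;0 36 0 0 0;0 40 0 0 0;0 43 0 0 0;0 45 0 0 0'
python3 -m creep '0 1 0 0 0;0 1 0 0 0'
python3 - <<'E'
from plan import *
plan((472,1,48),J[2]-np.pi/2)
D=snap("side");crop(D,(250,160,410,360),3,"pics/d3.png")
E
```

```text
time_s: 8.65
position: [473.6, 1.0, 49.1]
tool_rot: [-0.059, 0.058, -0.704, 0.705]
ft_force: [0.0, -5.8, 6.4]
grip_width: 21.0
time_s: 9.85
position: [430.0, -6.2, 49.1]
tool_rot: [-0.06, 0.057, -0.704, 0.705]
ft_force: [2.4, -3.4, 6.4]
grip_width: 21.3
time_s: 10.05
position: [429.2, -6.4, 49.1]
tool_rot: [-0.06, 0.057, -0.704, 0.705]
ft_force: [2.8, -3.4, 7.4]
grip_width: 21.0
tool shift [-43.5   1.3  -0.2] turn -0.001 alt 3.14 dist 43 j6 1.23 j1 -0.18 pos [429.2  -6.4  49.1] t 10.05 F [ 2.8 -3.4  7.4] w 21.0
```

View pics/d3.png

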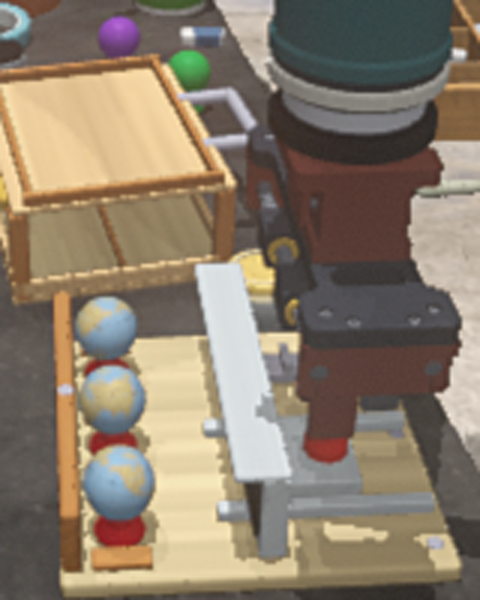

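```bash
python3 -m creep '0 2 0 0 0;0 3 0 0 0;0 3 0 0 0;0 3 0 0 0'
```

```text
time_s: 10.5
position: [429.2, -6.5, 49.2]
tool_rot: [-0.061, 0.055, -0.704, 0.705]
ft_force: [8.7, 0.7, -0.7]
grip_width: 21.1
```

```bash
python3 -m creep '60 -3 0 0 0;60 -3 0 0 0;60 -3 -40 0 0;60 -3 -85 0 0;60 -3 -110 0 0;60 -3 -110 0 0;60 -3 -110 0 0'
python3 - <<'E'
from plan import *
plan(loc(T,(-105,0,150)),T[2])
E
```

```text
time_s: 11.2
position: [426.2, -5.5, 157.9]
tool_rot: [0.058, -0.059, 0.705, -0.705]
ft_force: [-0.7, 0.3, -0.4]
grip_width: 52.6
tool shift [ -3.2   7.8 293.9] turn -1.738 alt 1.404 dist 294 j6 1.23 j1 -0.18 pos [426.2  -5.5 157.9] t 11.2 F [-0.7  0.3 -0.4] w 52.6
```

```bash
python3 -m creep '60 -3 0 294 -1.738;60 -3 0 294 -1.738;60 -3 0 294 -1.738;60 -3 0 294 -1.738;60 -3 0 294 -1.738;60 -3 0 294 -1.738;60 -3 0 294 -1.738;60 -3 0 294 -1.738;60 -3 0 294 -1.738;60 -3 0 294 -1.738;60 -3 0 294 -1.738;60 -3 0 294 -1.738'
python3 -m creep '60 0 0 0 0;60 0 0 0 0'
python3 - <<'E'
from plan import *
plan(loc(T,(-105,0,49)),T[2])
W=snap("wrist");cv2.imwrite("pics/w4.png",W["img"]);
for l in ((-105,0,68),(-105,34,68),(-105,-34,68),(-73,90,0),(-73,-90,0)):print(l,proj(W,loc(T,l)).round(1))
np.savez("w4.npz",**{k:W[k] for k in("mtx","R","t")})
E
```

```text
time_s: 12.4
position: [477.0, -293.9, 155.4]
tool_rot: [0.577, -0.576, 0.411, -0.407]
ft_force: [-0.1, -0.2, 0.3]
grip_width: 52.7
time_s: 12.6
position: [477.7, -294.3, 156.5]
tool_rot: [0.575, -0.574, 0.414, -0.411]
ft_force: [-0.4, 0.2, -0.6]
grip_width: 53.0
tool shift [  0.8 107.5   0.2] turn -0.007 alt 3.134 dist 107 j6 -1.0 j1 -0.68 pos [ 477.7 -294.3  156.5] t 12.6 F [-0.4  0.2 -0.6] w 53.0
(-105, 0, 68) [[285.6 213.1]]
(-105, 34, 68) [[285.3 170.9]]
(-105, -34, 68) [[285.8 252.4]]
(-73, 90, 0) [[318.2 104.1]]
(-73, -90, 0) [[315.5 275.4]]
```

View pics/w4.png

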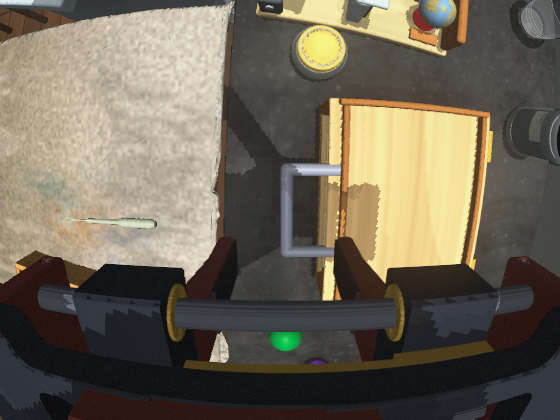

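```bash
python3 -m creep '28 0.8 20 0.5 -0.007;28 0.8 40 0.5 -0.007;28 0.8 60 0.5 -0.007;28 0.8 60 0.5 -0.007;28 0.8 85 0.5 -0.007;28 0.8 107 0.5 -0.007;28 0.8 107 0.5 -0.007;0 0.8 107 0.5 -0.007;0 0.8 107 0.5 -0.007;0 0.8 107 0.5 -0.007;0 0.8 107 0.5 -0.007;0 0.8 107 0.5 -0.007'
python3 - <<'E'
from plan import *
plan(loc(T,(-105,0,49)),T[2])
W=snap("wrist");cv2.imwrite("pics/w5.png",W["img"][:, :])
c=178.0;r=np.hypot(176,0);a0=np.arctan2(2,176)
for th in np.arange(.1,1.81,.1): print(round(th,2),"y(-up)",round(-(176*np.sin(th+a0)-2),1),"z(fwd)",round(176*(np.cos(a0)-np.cos(th+a0)),1))
E
```

```text
time_s: 13.85
position: [479.4, -296.8, 52.6]
tool_rot: [-0.576, 0.577, -0.409, 0.41]
ft_force: [-4.3, -3.0, 3.7]
grip_width: 8.9
tool shift [-2.4  3.6 -0.8] turn 0.004 alt -3.138 dist 4 j6 -1.01 j1 -0.68 pos [ 479.4 -296.8   52.6] t 13.85 F [-4.3 -3.   3.7] w 8.9
0.1 y(-up) -17.6 z(fwd) 1.1
0.2 y(-up) -34.9 z(fwd) 3.9
0.3 y(-up) -51.9 z(fwd) 8.5
0.4 y(-up) -68.4 z(fwd) 14.7
0.5 y(-up) -84.1 z(fwd) 22.5
0.6 y(-up) -99.0 z(fwd) 31.9
0.7 y(-up) -112.9 z(fwd) 42.7
0.8 y(-up) -125.6 z(fwd) 54.8
0.9 y(-up) -137.1 z(fwd) 68.2
1.0 y(-up) -147.2 z(fwd) 82.6
1.1 y(-up) -155.7 z(fwd) 97.9
1.2 y(-up) -162.8 z(fwd) 114.1
1.3 y(-up) -168.1 z(fwd) 130.8
1.4 y(-up) -171.8 z(fwd) 148.0
1.5 y(-up) -173.7 z(fwd) 165.5
1.6 y(-up) -173.9 z(fwd) 183.1
1.7 y(-up) -172.3 z(fwd) 200.6
1.8 y(-up) -168.9 z(fwd) 217.9
```

View pics/w5.png

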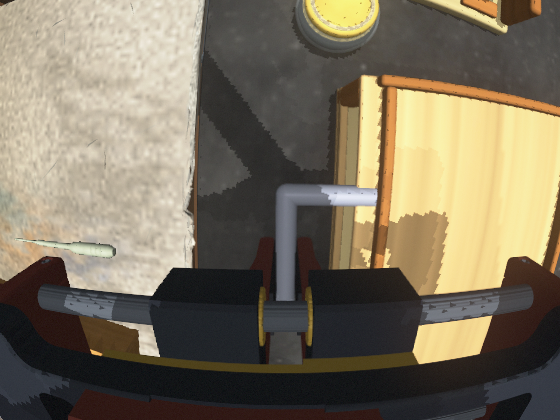

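```bash
python3 -m creep '0 0 -9 0.3 0;0 0 -17.6 1.1 0;0 0 -34.9 3.9 0;0 0 -51.9 8.5 0;0 0 -68.4 14.7 0;0 0 -84.1 22.5 0;0 0 -99 31.9 0;0 0 -112.9 42.7 0;0 0 -125.6 54.8 0;0 0 -137.1 68.2 0;0 0 -137.1 68.2 0'
python3 - <<'E'
from plan import *
plan(loc(T,(-105,0,49)),T[2])
D=snap("side");crop(D,(150,40,410,260),3,"pics/d4.png")
E
```

```text
time_s: 15.0
position: [544.9, -275.0, 192.7]
tool_rot: [-0.576, 0.578, -0.407, 0.411]
ft_force: [-8.3, -4.6, 11.6]
grip_width: 9.1
tool shift [ -4.2 143.7 -69.9] turn 0.005 alt -3.137 dist 160 j6 -0.92 j1 -0.58 pos [ 544.9 -275.   192.7] t 15.0 F [-8.3 -4.6 11.6] w 9.1
```

View pics/d4.png

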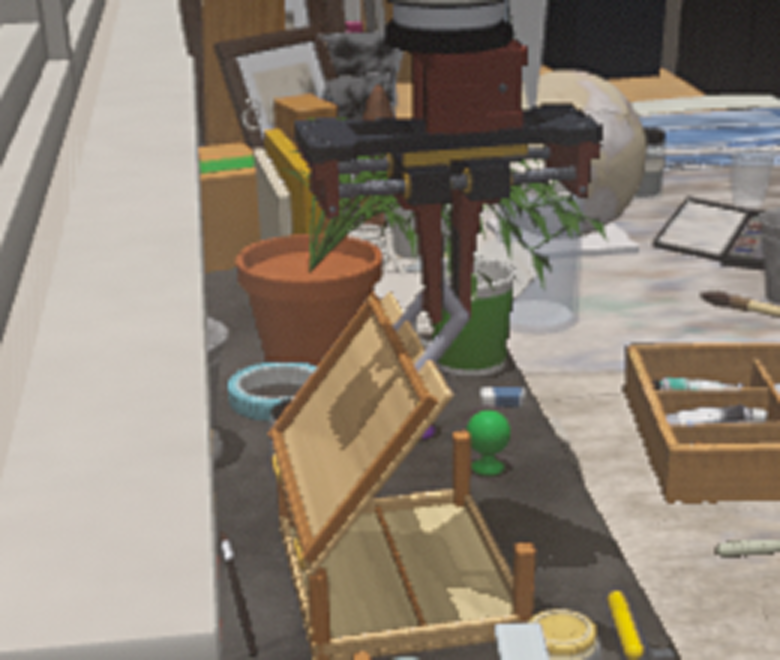

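Run:
```python
from plan import *
S=snap("scene");D=snap("side")
for uv in((295,166),(452,285)):
    for z in(100,200,300,400):
        X=atz(S,uv,z);print(uv,z,X.round(),proj(D,X).round())
# sill front edge
for uv in((370,135),(510,235),(241,97)):
    for z in(100,150,200,250): X=atz(S,uv,z);print(uv,z,X.round(),proj(D,X).round())
cv2.imwrite("pics/s5.png",S["img"]);cv2.imwrite("pics/d5.png",D["img"])
```

```text
(295, 166) 100 [ 642. -137.  100.] [[238. 219.]]
(295, 166) 200 [ 583. -220.  200.] [[275. 150.]]
(295, 166) 300 [ 525. -303.  300.] [[311.  85.]]
(295, 166) 400 [ 466. -386.  400.] [[345.  21.]]
(452, 285) 100 [ 702. -553.  100.] [[248. 137.]]
(452, 285) 200 [ 635. -575.  200.] [[274.  97.]]
(452, 285) 300 [ 567. -597.  300.] [[301.  55.]]
(452, 285) 400 [ 500. -618.  400.] [[331.   9.]]
(370, 135) 100 [ 858. -153.  100.] [[127. 209.]]
(370, 135) 150 [ 813. -193.  150.] [[154. 177.]]
(370, 135) 200 [ 767. -234.  200.] [[181. 145.]]
(370, 135) 250 [ 722. -274.  250.] [[207. 113.]]
(510, 235) 100 [ 883. -541.  100.] [[180. 137.]]
(510, 235) 150 [ 836. -553.  150.] [[196. 117.]]
(510, 235) 200 [ 789. -564.  200.] [[213.  97.]]
(510, 235) 250 [ 742. -576.  250.] [[231.  77.]]
(241, 97) 100 [673. 170. 100.] [[160. 347.]]
(241, 97) 150 [642. 105. 150.] [[197. 283.]]
(241, 97) 200 [610.  41. 200.] [[229. 224.]]
(241, 97) 250 [579. -23. 250.] [[259. 170.]]
```

View pics/s5.png

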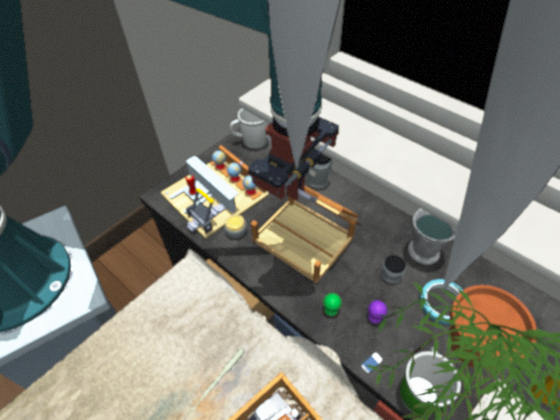

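View pics/d5.png

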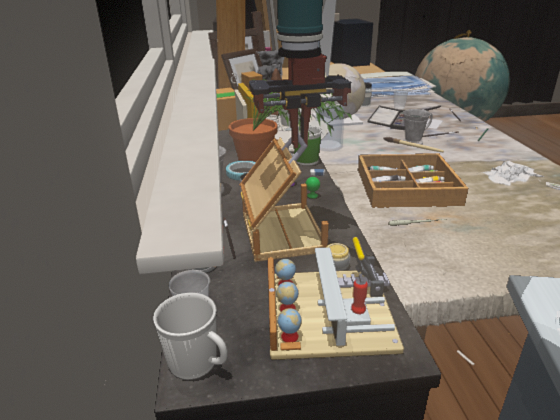

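Run:
```python
import cv2
a=cv2.imread("pics/side0.png");b=cv2.imread("pics/d5.png")
cv2.imwrite("pics/x.png",cv2.resize(cv2.hconcat([a[0:150,230:360],b[0:150,230:360]]),None,fx=3,fy=3,interpolation=cv2.INTER_CUBIC))
```

```text
(no output)
```

View pics/x.png

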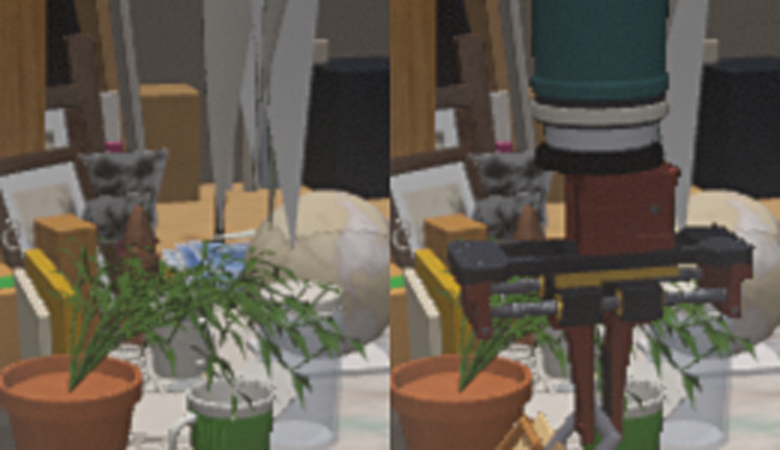

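Run:
```python
from plan import *
S=snap("scene");D=snap("side")
for a in((295,166),(452,285)):
    for b in((303,78),(320,65),(328,82)): X,e=tri((S,a),(D,b));print(a,b,X.round(),np.round(e,1))
```

```text
(295, 166) (303, 78) [ 532. -306.  307.] [5.8 5.1]
(295, 166) (320, 65) [ 509. -328.  330.] [0.9 0.7]
(295, 166) (328, 82) [ 505. -314.  309.] [8.1 6.8]
(452, 285) (303, 78) [ 576. -588.  255.] [12.6  7. ]
(452, 285) (320, 65) [ 542. -596.  290.] [20.5 10.6]
(452, 285) (328, 82) [ 538. -589.  262.] [34.7 18.6]
```

```bash
python3 -m creep '0 0 -10 14 0;0 0 -18.6 29.7 0;0 0 -25.7 45.9 0;0 0 -31 62.6 0;0 0 -34.7 79.8 0;0 0 -36.6 97.3 0;0 0 -36.8 114.9 0;0 0 -35.2 132.4 0;0 0 -34 141 0;0 0 -34 141 0;0 0 -34 141 0'
python3 - <<'E'
from plan import *
plan(loc(T,(-105,0,49)),T[2]);print(get_obs()["joint_torque"].round(1))
D=snap("side");crop(D,(150,40,410,260),3,"pics/d6.png")
E
```

```text
time_s: 16.35
position: [679.3, -228.6, 224.6]
tool_rot: [-0.577, 0.577, -0.407, 0.412]
ft_force: [3.0, -6.6, 2.0]
grip_width: 9.2
tool shift [  -5.   174.8 -212.6] turn 0.004 alt -3.138 dist 275 j6 -0.76 j1 -0.42 pos [ 679.3 -228.6  224.6] t 16.35 F [ 3.  -6.6  2. ] w 9.2
[  4.  -62.3 -26.    1.7   1.6  -0.1]
```

View pics/d6.png

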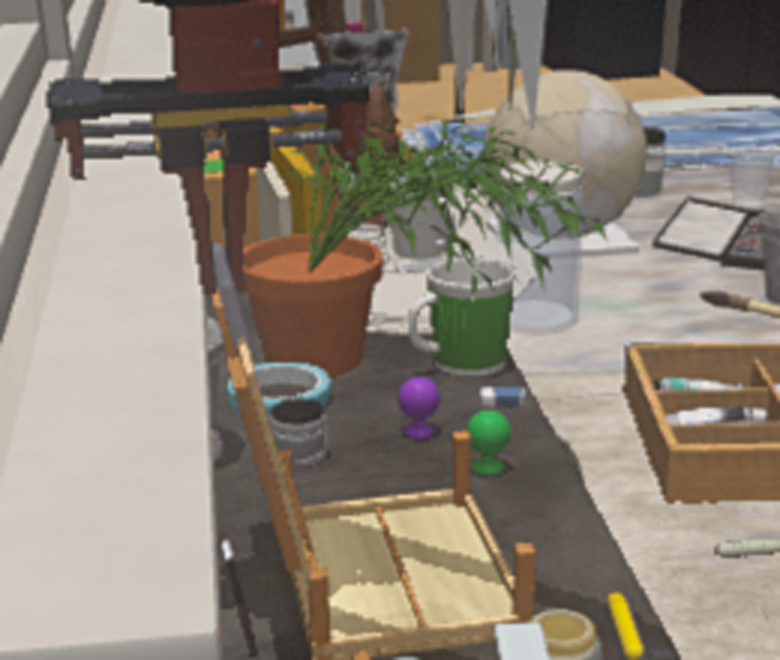

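```bash
python3 -m creep '25 0 0 0 0;25 0 0 0 0;25 0 0 0 0;25 0 -20 0 0;25 0 -45 0 0;25 0 -60 0 0;60 0 -60 -40 0;60 0 -60 -80 0;60 0 -60 -80 0'
python3 - <<'E'
from plan import *
D=snap("side");crop(D,(150,40,410,260),3,"pics/d7.png")
plan(loc(J,(17,-62,140)),J[2]-np.pi/2)
plan(loc(J,(17,-62,140)),J[2]+np.pi/2)
E
```

```text
time_s: 17.3
position: [597.2, -253.8, 282.6]
tool_rot: [-0.576, 0.577, -0.411, 0.409]
ft_force: [-0.1, 0.4, -0.4]
grip_width: 42.3
tool shift [-184.   142.9   13.5] turn 1.739 alt -1.403 dist 233 j6 -0.84 j1 -0.51 pos [ 599.7 -253.4  282.8] t 17.35 F [ 0.4 -0.1  0.6] w 46.3
tool shift [-184.   142.9   13.5] turn -1.403 alt 1.739 dist 233 j6 -0.84 j1 -0.51 pos [ 599.7 -253.4  282.8] t 17.35 F [ 0.4 -0.1  0.6] w 46.3
```

View pics/d7.png

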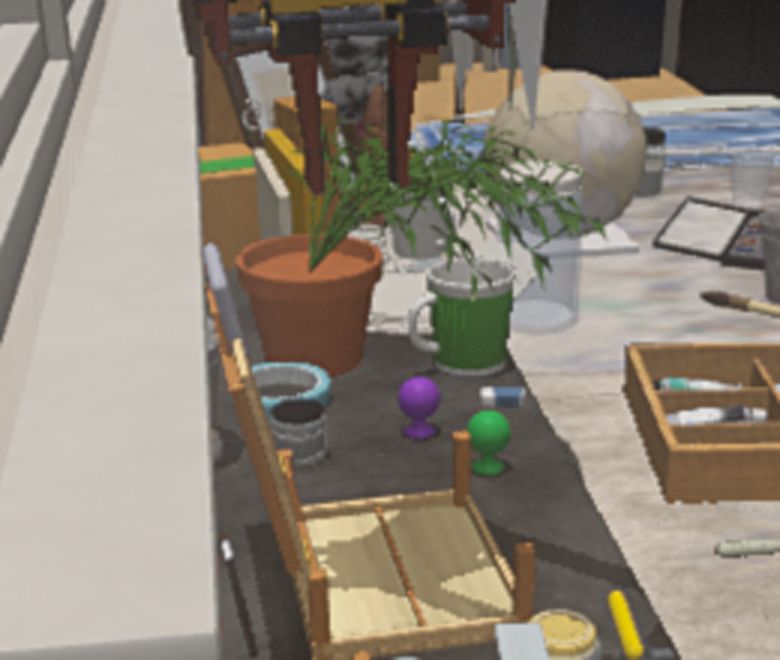

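```bash
python3 -m creep '52 -184 70 13 1.74;52 -184 70 13 1.74;52 -184 70 13 1.74;52 -184 70 13 1.74;52 -184 70 13 1.74;52 -184 70 13 1.74;52 -184 70 13 1.74;52 -184 70 13 1.74;52 -184 70 13 1.74;52 -184 70 13 1.74;52 -184 70 13 1.74;52 -184 70 13 1.74'
python3 -m creep '52 0 30 0 0;52 0 60 0 0;52 0 60 0 0;52 0 60 0 0'
python3 - <<'E'
from plan import *
W=snap("wrist");cv2.imwrite("pics/w6.png",W["img"]);
for y in(62,0,-62):print(y,proj(W,loc(J,(17,y,44))).round(1))
print([(np.round(d["extent"],1).tolist(),round(d["score"],2)) for d in find_in(W,"toy_globe_1")])
for n in("wrist",):pass
plan(loc(J,(17,-62,26)),J[2]-np.pi/2)
E
```

```text
time_s: 18.55
position: [554.2, -74.5, 212.4]
tool_rot: [0.058, -0.057, 0.705, -0.705]
ft_force: [-0.6, -0.0, 0.2]
grip_width: 45.6
time_s: 18.95
position: [553.4, -74.7, 152.4]
tool_rot: [0.059, -0.06, 0.705, -0.704]
ft_force: [1.1, 0.2, 1.2]
grip_width: 45.7
62 [[149.3 207.4]]
0 [[214.1 207.5]]
-62 [[285.1 207.6]]
[([193.7, 188.3, 237.7, 232.8], 0.79), ([263.9, 191.0, 305.7, 231.9], 0.76), ([540.9, 254.6, 560.0, 275.3], 0.75), ([392.9, 83.9, 560.0, 154.4], 0.74), ([132.2, 189.3, 172.5, 228.6], 0.58)]
tool shift [  2.9 127.8  -0.7] turn 0.001 alt -3.141 dist 128 j6 1.14 j1 -0.26 pos [554.5 -75.2 153.8] t 19.05 F [ 0.4 -0.1  0.1] w 45.8
```

View pics/w6.png

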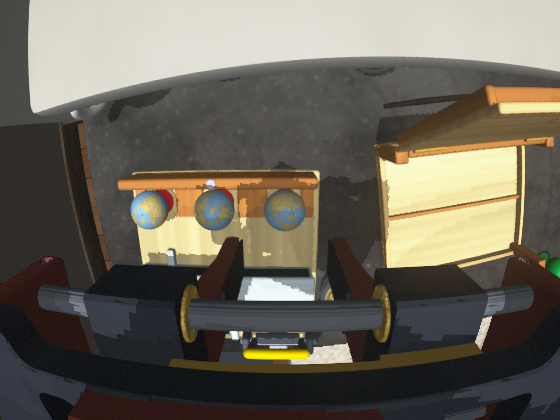

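```bash
python3 -m creep '52 4.5 40 -0.7 0;52 4.5 80 -0.7 0;52 4.5 110 -0.7 0;52 4.5 128 -0.7 0;52 4.5 128 -0.7 0;52 4.5 128 -0.7 0;0 4.5 128 -0.7 0;0 4.5 128 -0.7 0;0 4.5 128 -0.7 0;0 4.5 128 -0.7 0;0 4.5 128 -0.7 0'
python3 -m creep '0 0 -20 0 0;0 0 -50 0 0;0 0 -90 0 0;0 0 -110 0 0;0 0 -110 0 0;0 0 -110 0 0'
python3 - <<'E'
from plan import *
D=snap("side");crop(D,(200,160,410,360),3,"pics/d8.png")
plan(loc(T,(27,56,100)),T[2]-np.pi/2)
E
```

```text
time_s: 20.15
position: [549.9, -75.5, 26.0]
tool_rot: [-0.06, 0.058, -0.704, 0.705]
ft_force: [-0.2, 0.5, 7.0]
grip_width: 33.4
time_s: 20.75
position: [548.4, -75.3, 134.6]
tool_rot: [-0.06, 0.059, -0.704, 0.705]
ft_force: [-0.4, 0.6, -0.8]
grip_width: 33.5
tool shift [-15.6  33.6 128.1] turn -0.165 alt 2.976 dist 133 j6 1.14 j1 -0.26 pos [547.6 -75.1 133.7] t 20.8 F [-0.7  0.6 -0.8] w 33.8
```

View pics/d8.png

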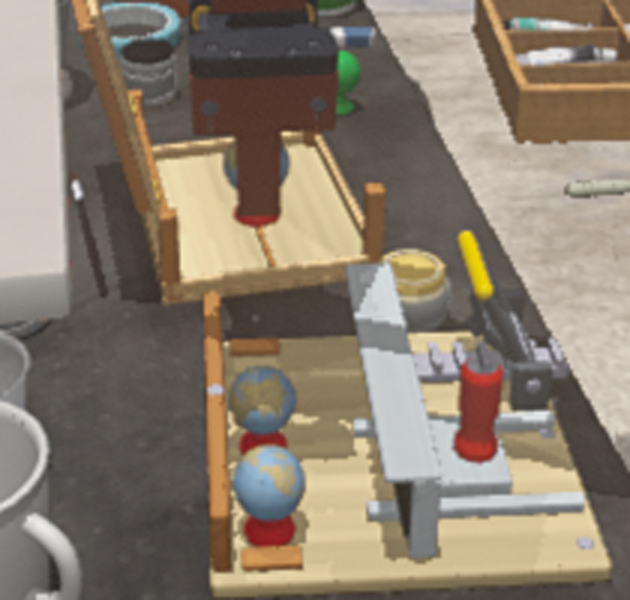

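Run:
```python
from plan import *
plan(loc(T,(27,-56,20.5)),T[2]-np.pi/2)
```

```text
tool shift [-34.1 113.1 238.6] turn -0.165 alt 2.976 dist 266 j6 1.14 j1 -0.26 pos [547.6 -75.1 133.7] t 20.8 F [-0.7  0.6 -0.8] w 33.8
```

```bash
python3 -m creep '0 -34 10 238.6 -0.165;0 -34 10 238.6 -0.165;0 -34 10 238.6 -0.165;0 -34 10 238.6 -0.165;0 -34 10 238.6 -0.165;0 -34 10 238.6 -0.165;0 -34 10 238.6 -0.165;0 -34 10 238.6 -0.165'
python3 - <<'E'
from plan import *
plan(loc(T,(27,-56,20.5)),T[2]-np.pi/2)
W=snap("wrist");cv2.imwrite("pics/w7.png",W["img"]);
for l in((27,-56,6),(0,-85,6),(68,-85,6),(68,85,16)):print(l,proj(W,loc(T,l)).round(1))
E
```

```text
time_s: 21.6
position: [620.4, -303.1, 122.8]
tool_rot: [0.116, -0.118, 0.698, -0.696]
ft_force: [0.5, -0.3, 0.7]
grip_width: 33.4
tool shift [ -0.3 102.3   1.9] turn 0.0 alt -3.141 dist 102 j6 0.68 j1 -0.55 pos [ 620.4 -303.1  122.8] t 21.6 F [ 0.5 -0.3  0.7] w 33.4
(27, -56, 6) [[287.1 203.1]]
(0, -85, 6) [[318.9 231.9]]
(68, -85, 6) [[320.9 156.9]]
(68, 85, 16) [[129.8 161.7]]
```

View pics/w7.png

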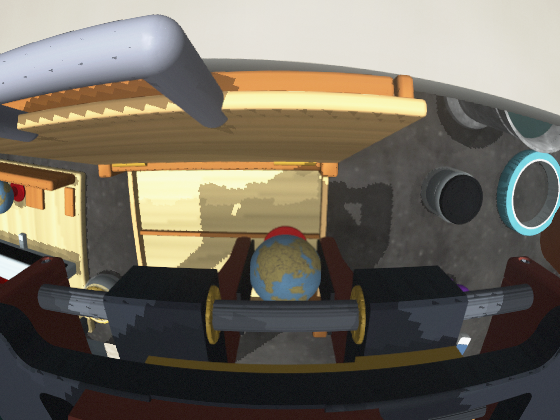

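Run:
```python
from plan import *
o=get_obs();R=rot(o);W=snap("wrist");C=-W["R"].T@W["t"];print(C,R.T@(C-o["position"]), "handle",loc(T,(73+176*np.sin(.2),0,66+172)), "cam tray-x",(C-np.array([T[0],T[1],0]))[:2]@[np.cos(T[2]),np.sin(T[2])])
```

```text
[ 687.32831614 -280.24033228  284.78090882] [-7.01526310e+01 -1.61610211e+02  4.19553148e-02] handle [ 679.13480438 -225.20817172  238.        ] cam tray-x 97.72031551507092
```

```bash
python3 -m creep '0 40 -20 0 0;0 70 -20 0 0;0 70 -20 0 -0.3;0 70 -20 0 -0.6;0 70 -20 0 -0.9;0 70 -20 0 -1.2;0 70 -20 0 -1.5;0 70 -20 0 -1.7;0 70 -20 0 -1.7;0 70 -20 0 -1.7;0 70 -20 0 -1.7;0 70 -20 0 -1.7'
python3 -m creep '0 0 0 0 -1.44;0 0 0 0 -1.44;0 0 0 0 -1.44;0 0 0 0 -1.44;0 0 0 0 -1.44;0 0 0 0 -1.44;0 0 0 0 -1.44;0 0 0 0 -1.44;0 0 0 0 -1.44;0 0 0 0 -1.44;0 0 0 0 -1.44;0 0 0 0 -1.44'
python3 - <<'E'
from plan import *
plan(loc(T,(27,-56,20.5)),T[2]+np.pi/2)
W=snap("wrist");cv2.imwrite("pics/w8.png",W["img"]);
E
```

```text
time_s: 22.9
position: [555.5, -326.1, 144.7]
tool_rot: [0.563, -0.563, 0.428, -0.428]
ft_force: [-0.2, -0.3, -0.4]
grip_width: 32.8
time_s: 24.1
position: [555.5, -326.7, 144.6]
tool_rot: [0.706, -0.706, -0.046, 0.046]
ft_force: [0.5, -0.8, 0.3]
grip_width: 33.4
tool shift [ 67.7 124.1  13.4] turn -0.203 alt 2.938 dist 142 j6 -2.34 j1 -0.64 pos [ 555.5 -326.7  144.6] t 24.1 F [ 0.5 -0.8  0.3] w 33.4
```

View pics/w8.png

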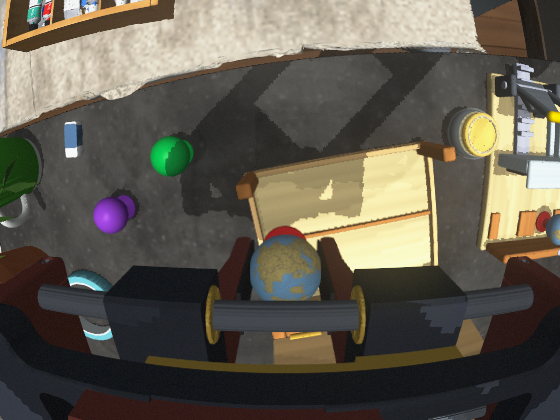

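```bash
python3 -m creep '0 40 0 13.4 -0.1;0 67.7 0 13.4 -0.203;0 67.7 20 13.4 -0.203;0 67.7 20 13.4 -0.203;0 67.7 60 13.4 -0.203;0 67.7 90 13.4 -0.203;0 67.7 110 13.4 -0.203;0 67.7 110 13.4 -0.203;0 67.7 110 13.4 -0.203'
python3 - <<'E'
from plan import *
plan(loc(T,(27,-56,20)),T[2]+np.pi/2)
E
```

```text
time_s: 25.05
position: [620.6, -305.7, 35.0]
tool_rot: [0.697, -0.697, -0.117, 0.117]
ft_force: [0.2, -0.4, 0.0]
grip_width: 33.6
tool shift [ 0.7 15.   0.9] turn 0.0 alt -3.141 dist 15 j6 -2.46 j1 -0.56 pos [ 620.6 -305.7   35. ] t 25.05 F [ 0.2 -0.4  0. ] w 33.6
```

```bash
python3 -m creep '0 0.7 6 0.9 0;0 0.7 11 0.9 0;0 0.7 14 0.9 0;0 0.7 14.5 0.9 0;0 0.7 14.5 0.9 0;0 0.7 14.5 0.9 0'
python3 -m creep '50 0 0 0 0;50 0 0 0 0;50 0 0 0 0;50 0 -20 0 0;50 0 -60 0 0;50 0 -110 0 0;50 0 -110 0 0;50 0 -110 0 0'
python3 - <<'E'
from plan import *
S=snap("scene");crop(S,(160,120,380,290),3.4,"pics/s6.png")
D=snap("side");crop(D,(200,160,410,360),3,"pics/d9.png")
plan(loc(J,(15.5,0,150)),J[2]+np.pi/2)
E
```

```text
time_s: 25.65
position: [621.4, -304.5, 20.2]
tool_rot: [-0.697, 0.697, 0.118, -0.118]
ft_force: [-0.4, 0.6, 0.7]
grip_width: 34.0
time_s: 26.45
position: [622.2, -305.1, 131.7]
tool_rot: [-0.696, 0.698, 0.119, -0.117]
ft_force: [-0.5, -0.4, -0.7]
grip_width: 44.1
tool shift [ 19.1 -20.9 300.1] turn 0.167 alt -2.974 dist 301 j6 -2.46 j1 -0.56 pos [ 620.3 -303.9  128.7] t 26.55 F [-0.3  0.8  0.2] w 43.8
```

View pics/s6.png

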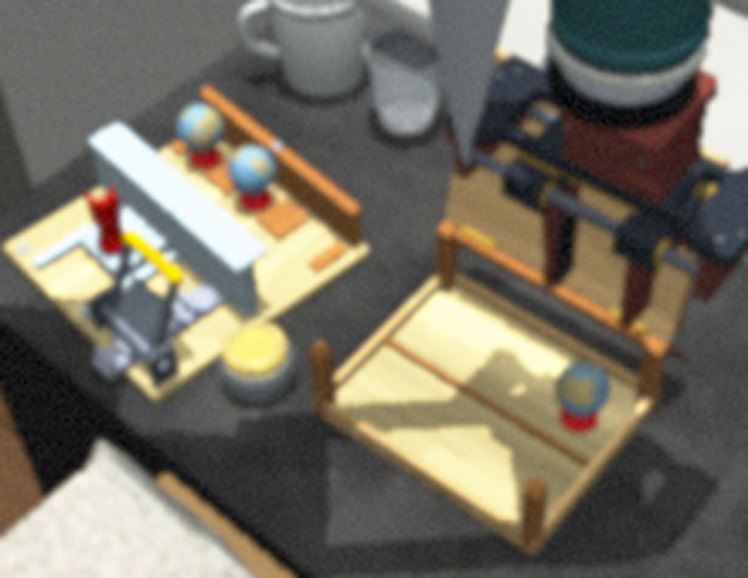

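View pics/d9.png

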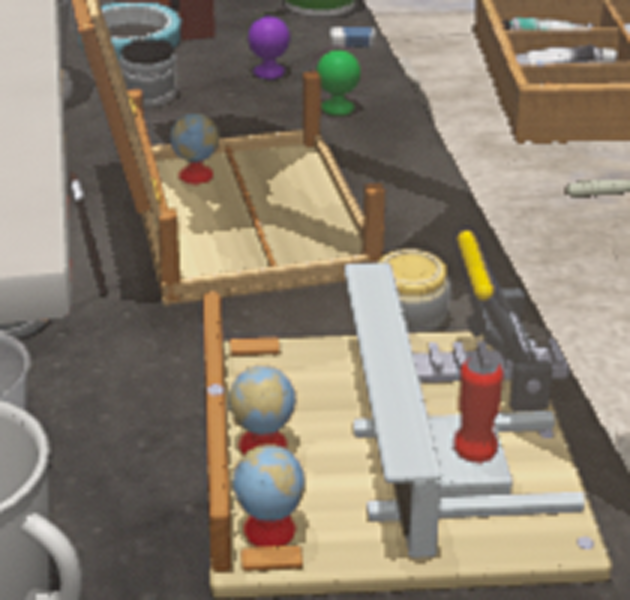

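```bash
python3 -m creep '52 0 -21 50 0;52 0 -21 100 0;52 5 -21 150 0;52 19 -21 300 0.167;52 19 -21 300 0.167;52 19 -21 300 0.167;52 19 -21 300 0.167;52 19 -21 300 0.167;52 19 -21 300 0.167;52 19 -21 300 0.167'
python3 - <<'E'
from plan import *
plan(loc(J,(15.5,0,26)),J[2]+np.pi/2)
W=snap("wrist");cv2.imwrite("pics/w9.png",W["img"]);
E
```

```text
time_s: 27.55
position: [541.3, -16.3, 150.4]
tool_rot: [-0.705, 0.705, 0.058, -0.059]
ft_force: [0.5, 0.5, -0.3]
grip_width: 45.5
tool shift [ -0.9 124.4   2.3] turn -0.001 alt 3.14 dist 124 j6 -1.89 j1 -0.16 pos [541.3 -16.3 150.4] t 27.55 F [ 0.5  0.5 -0.3] w 45.5
```

View pics/w9.png

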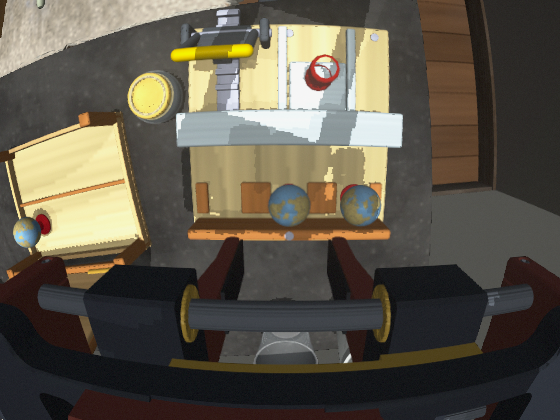

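```bash
python3 -m creep '52 -0.5 40 2.3 0;52 -0.5 80 2.3 0;52 -0.5 110 2.3 0;52 -0.5 125 2.3 0;52 -0.5 125 2.3 0;52 -0.5 125 2.3 0;0 -0.5 125 2.3 0;0 -0.5 125 2.3 0;0 -0.5 125 2.3 0;0 -0.5 125 2.3 0;0 -0.5 125 2.3 0'
python3 -m creep '0 0 -20 0 0;0 0 -50 0 0;0 0 -90 0 0;0 0 -115 0 0;0 0 -115 0 0;0 0 -115 0 0'
python3 - <<'E'
from plan import *
plan(loc(T,(27,0,130)),T[2]+np.pi/2)
E
```

```text
time_s: 28.7
position: [541.1, -13.0, 27.0]
tool_rot: [-0.704, 0.705, 0.06, -0.058]
ft_force: [0.2, -0.7, 6.8]
grip_width: 33.3
time_s: 29.3
position: [540.0, -12.5, 141.2]
tool_rot: [-0.705, 0.705, 0.059, -0.059]
ft_force: [0.0, 0.2, 0.0]
grip_width: 33.0
tool shift [  21.9   11.3 -246.2] turn -0.166 alt 2.976 dist 247 j6 -1.89 j1 -0.15 pos [540.  -12.5 141.2] t 29.3 F [0.  0.2 0. ] w 33.0
```

```bash
python3 -m creep '0 10 0 -50 -0.1;0 22 0 -100 -0.166;0 22 0 -150 -0.166;0 22 0 -200 -0.166;0 22 0 -246 -0.166;0 22 11 -246 -0.166;0 22 50 -246 -0.166;0 22 90 -246 -0.166;0 22 107 -246 -0.166;0 22 107 -246 -0.166;0 22 107 -246 -0.166'
python3 - <<'E'
from plan import *
plan(loc(T,(27,0,21)),T[2]+np.pi/2)
W=snap("wrist");cv2.imwrite("pics/w10.png",W["img"]);
E
```

```text
time_s: 30.4
position: [601.7, -250.6, 32.7]
tool_rot: [0.698, -0.697, -0.117, 0.118]
ft_force: [0.3, -0.0, -0.5]
grip_width: 33.4
tool shift [ 0.6 11.7 -1.4] turn 0.0 alt -3.141 dist 12 j6 -2.4 j1 -0.5 pos [ 601.7 -250.6   32.7] t 30.4 F [ 0.3 -0.  -0.5] w 33.4
```

View pics/w10.png

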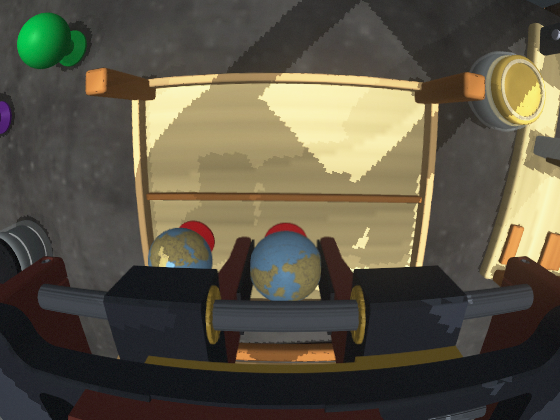

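```bash
python3 -m creep '0 0.6 5 -0.5 0;0 0.6 9 -0.5 0;0 0.6 11.7 -0.5 0;0 0.6 11.7 -0.5 0;0 0.6 11.7 -0.5 0'
python3 -m creep '48 0 0 0 0;48 0 0 0 0;48 0 0 0 0;48 0 -20 0 0;48 0 -60 0 0;48 0 -120 0 0;48 0 -120 0 0;48 0 -120 0 0'
python3 - <<'E'
from plan import *
plan(loc(J,(15.5,62,150)),J[2]+np.pi/2)
S=snap("scene");crop(S,(160,120,380,290),3.4,"pics/s7.png")
E
```

```text
time_s: 30.95
position: [603.4, -251.9, 22.4]
tool_rot: [-0.697, 0.697, 0.117, -0.117]
ft_force: [0.0, -0.4, 0.2]
grip_width: 33.1
time_s: 31.75
position: [605.1, -252.8, 145.0]
tool_rot: [-0.696, 0.699, 0.119, -0.116]
ft_force: [-0.1, 0.6, -0.5]
grip_width: 42.2
tool shift [ 26.8  -6.2 307.8] turn 0.166 alt -2.975 dist 309 j6 -2.4 j1 -0.5 pos [ 605.1 -252.8  145. ] t 31.75 F [-0.1  0.6 -0.5] w 42.2
```

View pics/s7.png

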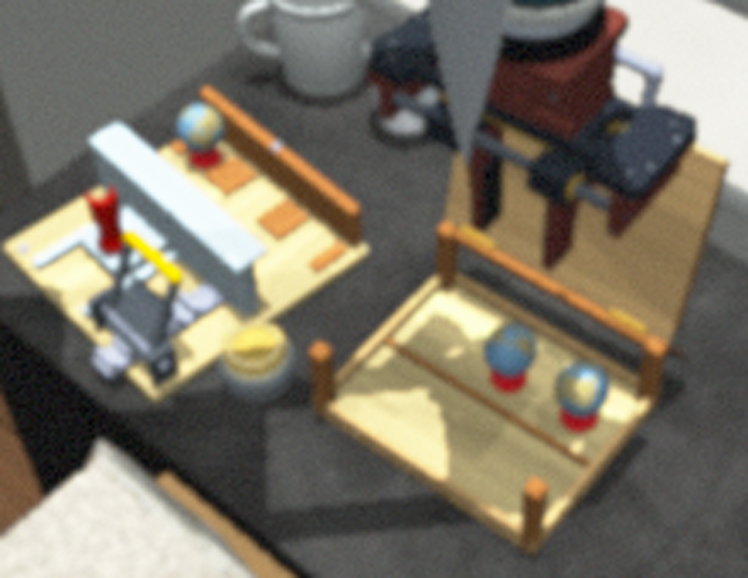

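```bash
python3 -m creep '52 0 -6 50 0;52 0 -6 100 0;52 5 -6 150 0;52 27 -6 308 0.166;52 27 -6 308 0.166;52 27 -6 308 0.166;52 27 -6 308 0.166;52 27 -6 308 0.166;52 27 -6 308 0.166;52 27 -6 308 0.166'
python3 - <<'E'
from plan import *
plan(loc(J,(15.5,62,26)),J[2]+np.pi/2)
W=snap("wrist");cv2.imwrite("pics/w11.png",W["img"]);
S=snap("scene");cv2.imwrite("pics/s8.png",S["img"])
E
```

```text
time_s: 32.8
position: [528.4, 46.5, 147.6]
tool_rot: [-0.704, 0.705, 0.058, -0.059]
ft_force: [0.9, 0.5, -0.6]
grip_width: 45.7
tool shift [  1.4 121.6   0.2] turn -0.001 alt 3.14 dist 122 j6 -1.78 j1 -0.04 pos [528.4  46.5 147.6] t 32.8 F [ 0.9  0.5 -0.6] w 45.7
```

View pics/w11.png

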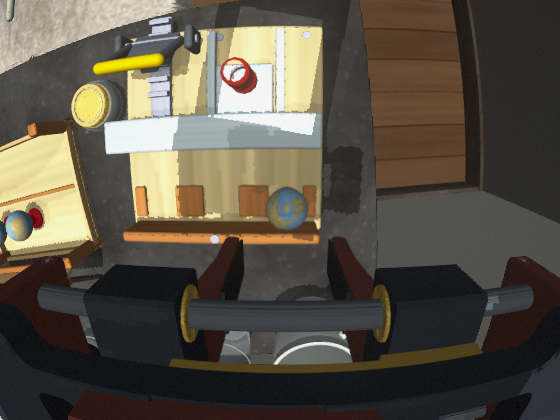

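View pics/s8.png

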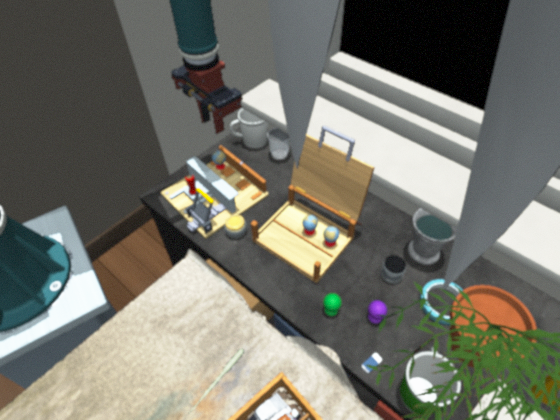

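Run:
```python
from plan import *
S=snap("scene");D=snap("side")
X,e=tri((S,(252,117)),(D,(188,313)));print("mug rim ctr",X,e)
X,e=tri((S,(252,147)),(D,(190,370)));print("mug bottom",X,e)
X,e=tri((S,(229,120)),(D,(226,355)));print("handle",X,e)
print(loc(J,(15.5,62,26)))
```

```text
mug rim ctr [663.35048737  93.73131073  85.53882122] [np.float64(0.5082262176974225), np.float64(0.9950748300253517)]
mug bottom [665.05074674 101.18240726 -22.45077123] [np.float64(2.8036675641491438), np.float64(5.501626149432695)]
handle [608.39737349 139.22246108  65.17330035] [np.float64(2.3278876382114633), np.float64(4.938500153988879)]
[529.67842216  46.91393343  26.        ]
```

Mug is clear (rim ~z 86, x≥615; handle at x≈608). Grasp the third globe.

```bash
python3 -m creep '52 1.4 40 0.8 0;52 1.4 80 0.8 0;52 1.4 110 0.8 0;52 1.4 122 0.8 0;52 1.4 122 0.8 0;52 1.4 122 0.8 0;0 1.4 122 0.8 0;0 1.4 122 0.8 0;0 1.4 122 0.8 0;0 1.4 122 0.8 0;0 1.4 122 0.8 0'
python3 -m creep '0 0 -20 0 0;0 0 -50 0 0;0 0 -90 0 0;0 0 -115 0 0;0 0 -115 0 0;0 0 -115 0 0'
python3 - <<'E'
from plan import *
plan(loc(T,(27,56,130)),T[2]+np.pi/2)
E
```

```text
time_s: 34.1
position: [530.7, 49.0, 27.6]
tool_rot: [-0.704, 0.705, 0.06, -0.058]
ft_force: [0.1, -1.3, 7.1]
grip_width: 33.9
time_s: 34.7
position: [529.5, 49.1, 141.7]
tool_rot: [-0.705, 0.705, 0.06, -0.059]
ft_force: [-0.3, -0.5, -0.7]
grip_width: 33.8
tool shift [  12.7   11.8 -253.5] turn -0.166 alt 2.976 dist 254 j6 -1.78 j1 -0.04 pos [529.5  49.1 141.7] t 34.7 F [-0.3 -0.5 -0.7] w 33.8
```

```bash
python3 -m creep '0 7 0 -50 -0.1;0 13 0 -100 -0.166;0 13 0 -150 -0.166;0 13 0 -200 -0.166;0 13 0 -252.5 -0.166;0 13 11 -252.5 -0.166;0 13 50 -252.5 -0.166;0 13 90 -252.5 -0.166;0 13 108 -252.5 -0.166;0 13 108 -252.5 -0.166;0 13 108 -252.5 -0.166'
python3 - <<'E'
from plan import *
plan(loc(T,(27,57,22)),T[2]+np.pi/2)
W=snap("wrist");cv2.imwrite("pics/w12.png",W["img"]);
E
```

```text
time_s: 35.8
position: [583.2, -196.7, 32.1]
tool_rot: [0.698, -0.697, -0.117, 0.118]
ft_force: [0.0, -0.0, -0.1]
grip_width: 34.0
tool shift [ 0.4 10.1 -1.3] turn 0.001 alt -3.141 dist 10 j6 -2.34 j1 -0.44 pos [ 583.2 -196.7   32.1] t 35.8 F [ 0.  -0.  -0.1] w 34.0
```

View pics/w12.png

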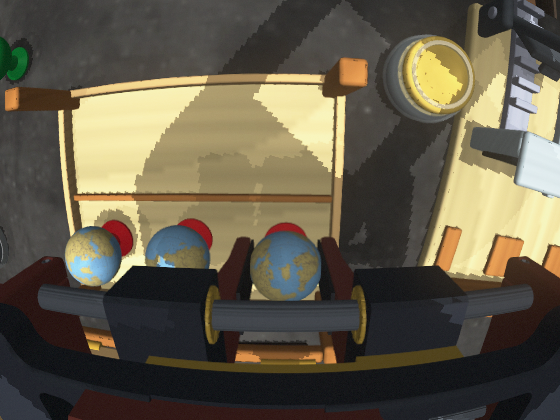

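```bash
python3 -m creep '0 0.4 5 0 0;0 0.4 8 0 0;0 0.4 10.1 0 0;0 0.4 10.1 0 0;0 0.4 10.1 0 0'
python3 -m creep '46 0 0 0 0;46 0 0 0 0;46 0 0 0 0;46 0 -20 0 0;46 0 -60 0 0;46 0 -120 0 0;46 0 -120 0 0;46 0 -120 0 0'
python3 - <<'E'
from plan import *
S=snap("scene");crop(S,(160,120,380,290),3.4,"pics/s9.png")
W=snap("wrist");cv2.imwrite("pics/w13.png",W["img"])
D=snap("side")
for n,s in(("S",S),("D",D),("W",W)): print(n,[(np.round(d["extent"],1).tolist(),round(d["score"],2)) for d in find_in(s,"paint_pot_1")])
E
```

```text
time_s: 36.35
position: [584.7, -197.7, 23.3]
tool_rot: [-0.697, 0.697, 0.117, -0.117]
ft_force: [-0.6, -0.3, -0.6]
grip_width: 34.0
time_s: 37.15
position: [586.3, -198.4, 145.7]
tool_rot: [-0.696, 0.698, 0.119, -0.116]
ft_force: [0.1, 0.0, -0.2]
grip_width: 40.4
S [([223.4, 212.7, 247.4, 237.6], 0.85)]
D [([329.5, 244.3, 350.5, 270.4], 0.77)]
W [([348.5, 62.1, 408.4, 119.7], 0.89)]
```

View pics/s9.png

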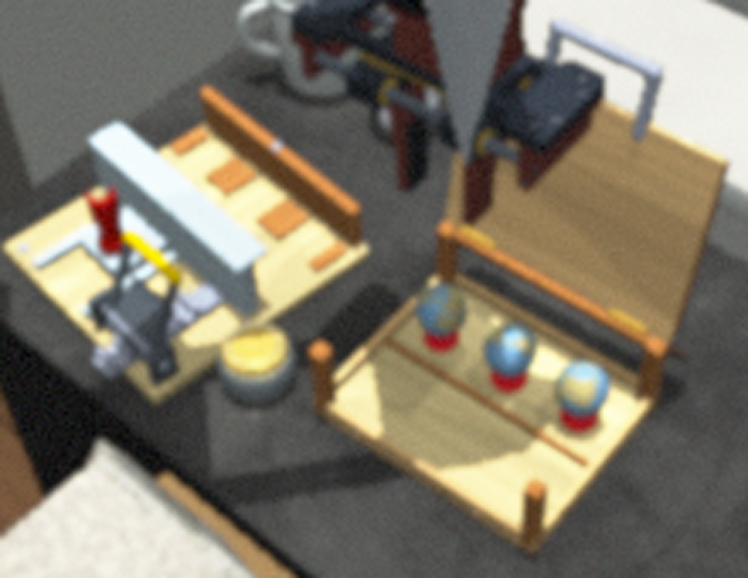

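View pics/w13.png

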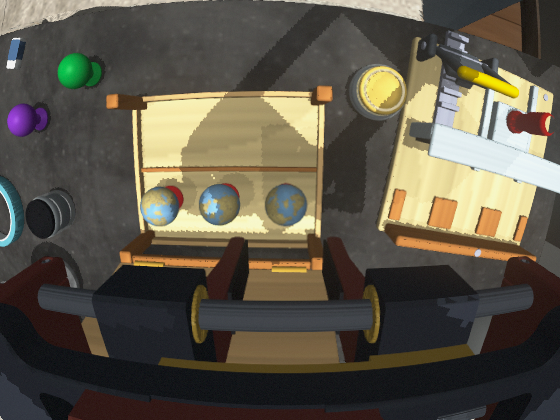

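Run:
```python
from plan import *
W=snap("wrist");S=snap("scene");D=snap("side")
print(atz(W,(381.5,90),40),atz(S,(235,222.5),40),atz(D,(340.5,250),40))
X=atz(W,(381.5,90),40)
plan((X[0],X[1],150),0.2)
```

```text
[ 462.38183651 -155.31121133   40.        ] [ 462.15509098 -159.3241295    40.        ] [ 456.89063751 -144.09923595   40.        ]
tool shift [-101.2   -7.7   79.6] turn 1.704 alt -1.438 dist 129 j6 -2.34 j1 -0.44 pos [ 584.1 -197.4  142. ] t 37.6 F [ 0.  -0.3 -0.1] w 40.4
```

```bash
python3 -m creep '80 -50 -8 40 0;80 -101 -8 79.6 0.15;80 -101 -8 79.6 1.704;80 -101 -8 79.6 1.704;80 -101 -8 79.6 1.704;80 -101 -8 79.6 1.704;80 -101 -8 79.6 1.704;80 -101 -8 79.6 1.704;80 -101 -8 79.6 1.704;80 -101 -8 79.6 1.704;80 -101 -8 79.6 1.704;80 -101 -8 79.6 1.704'
python3 -m creep '80 0 0 0 0.15;80 0 0 0 0.15;80 0 0 0 0.15'
python3 - <<'E'
from plan import *
W=snap("wrist");cv2.imwrite("pics/w14.png",W["img"])
plan((462,-156,26-19+2),0.2)
print([(np.round(d["extent"],1).tolist(),round(d["score"],2)) for d in find_in(W,"paint_pot_1")])
for z in(0,40):print(proj(W,(462,-156,z)))
np.savez("w14.npz",**{k:W[k] for k in("mtx","R","t")})
E
```

```text
time_s: 38.8
position: [463.0, -155.4, 150.9]
tool_rot: [-0.558, 0.558, -0.435, 0.434]
ft_force: [-0.1, -0.5, 0.5]
grip_width: 70.4
time_s: 39.1
position: [463.0, -155.4, 150.9]
tool_rot: [-0.526, 0.526, -0.472, 0.472]
ft_force: [-0.2, -0.3, -1.2]
grip_width: 70.2
tool shift [  0.5 142.   -1. ] turn -0.092 alt 3.049 dist 142 j6 -0.57 j1 -0.47 pos [ 463.  -155.4  151. ] t 39.15 F [-0.1  0.5  0.6] w 70.1
[([256.4, 167.0, 316.9, 226.9], 0.65)]
[[284.25934387 195.42707168]]
[[284.10889398 205.62056814]]
```

View pics/w14.png

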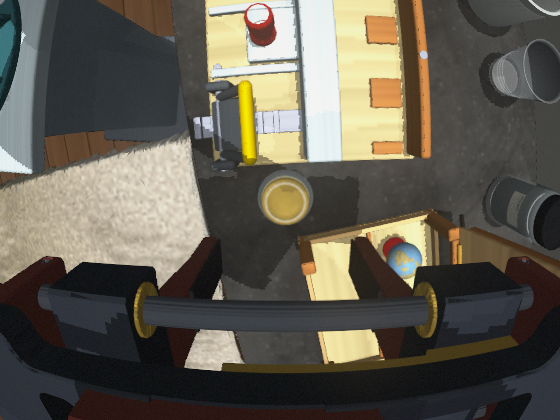

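Run:
```python
from plan import *
im=cv2.imread("pics/w14.png");cv2.imwrite("pics/w14c.png",cv2.resize(im[155:240,240:330],None,fx=7,fy=7,interpolation=cv2.INTER_CUBIC))
```

```text
(no output)
```

View pics/w14c.png

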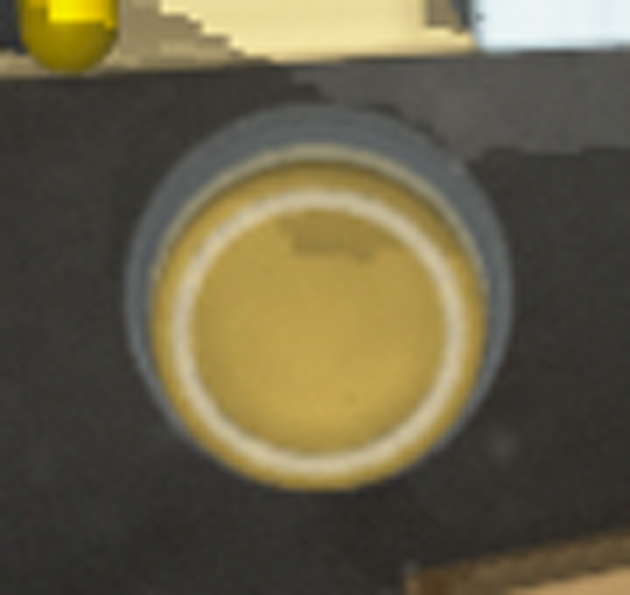

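Run:
```python
from plan import *
w=dict(np.load("w14.npz"));w["fish"]=True
X=atz(w,(285.7,202.4),40);print(X)
plan((X[0],X[1],6),J[2])
```

```text
[ 463.05656632 -152.993629     40.        ]
tool shift [ -2.4 145.    0.3] turn -0.06 alt 3.082 dist 145 j6 -0.57 j1 -0.47 pos [ 463.  -155.4  151. ] t 39.2 F [ 0.  -0.5 -1.8] w 70.3
```

```bash
python3 -m creep '80 -2.4 40 0.3 -0.06;80 -2.4 80 0.3 -0.06;80 -2.4 110 0.3 -0.06;80 -2.4 135 0.3 -0.06;80 -2.4 144 0.3 -0.06;80 -2.4 144 0.3 -0.06;80 -2.4 144 0.3 -0.06'
python3 -m creep '0 0 0 0 0;0 0 0 0 0;0 0 0 0 0;0 0 0 0 0;0 0 0 0 0;0 0 0 0 0'
python3 -m creep '0 0 -10 0 0;0 0 -40 0 0;0 0 -80 0 0;0 0 -120 0 0;0 0 -125 0 0;0 0 -125 0 0'
python3 - <<'E'
from plan import *
W=snap("wrist");cv2.imwrite("pics/w15.png",W["img"])
plan(loc(T,(-36,0,130)),T[2]-np.pi/2)
E
```

```text
time_s: 39.9
position: [463.8, -153.3, 7.8]
tool_rot: [0.539, -0.539, 0.457, -0.458]
ft_force: [0.1, -1.0, 0.0]
grip_width: 70.6
time_s: 40.5
position: [463.6, -153.3, 8.0]
tool_rot: [0.539, -0.539, 0.457, -0.458]
ft_force: [-1.5, -0.0, 7.3]
grip_width: 49.9
time_s: 41.1
position: [464.0, -153.4, 133.7]
tool_rot: [0.54, -0.539, 0.456, -0.459]
ft_force: [-0.7, 0.2, -2.1]
grip_width: 49.5
tool shift [130.9   2.3  59.6] turn 1.402 alt -1.74 dist 144 j6 -0.62 j1 -0.46 pos [ 462.9 -152.9  132.3] t 41.15 F [ 0.4 -0.7 -1.6] w 49.8
```

View pics/w15.png

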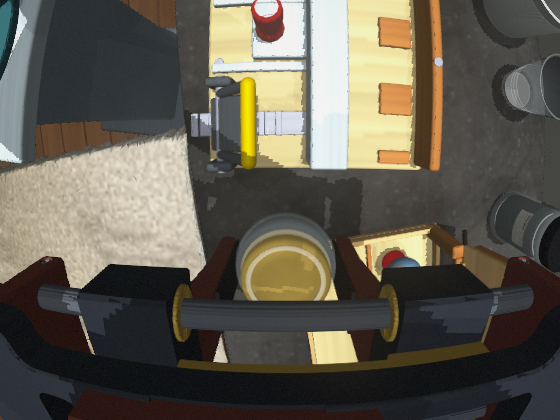

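```bash
python3 -m creep '0 131 0 60 1.402;0 131 0 60 1.402;0 131 0 60 1.402;0 131 0 60 1.402;0 131 0 60 1.402;0 131 0 60 1.402;0 131 0 60 1.402;0 131 0 60 1.402;0 131 0 60 1.402;0 131 0 60 1.402;0 131 0 60 1.402;0 131 0 60 1.402'
python3 - <<'E'
from plan import *
W=snap("wrist");cv2.imwrite("pics/w16.png",W["img"])
plan(loc(T,(-36,0,14)),T[2]-np.pi/2)
E
```

```text
time_s: 42.35
position: [542.7, -271.8, 130.4]
tool_rot: [0.117, -0.119, 0.698, -0.697]
ft_force: [0.2, 0.1, -1.2]
grip_width: 49.7
tool shift [ -0.2 116.7   0.6] turn 0.001 alt -3.14 dist 117 j6 0.66 j1 -0.58 pos [ 542.9 -272.   130.7] t 42.4 F [-0.2  0.1 -0.7] w 49.8
```

View pics/w16.png

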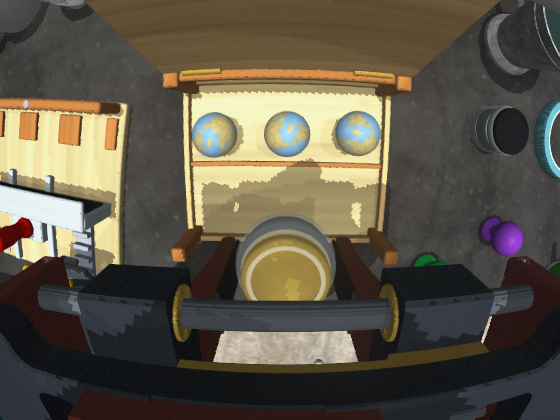

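```bash
python3 -m creep '0 0 40 0.6 0;0 0 75 0.6 0;0 0 95 0.6 0;0 0 105 0.6 0;0 0 105 0.6 0;0 0 105 0.6 0'
python3 - <<'E'
from plan import *
W=snap("wrist");cv2.imwrite("pics/w17.png",W["img"]);D=snap("side");crop(D,(220,140,360,270),4.5,"pics/d10.png")
plan(loc(T,(-36,0,14)),T[2]-np.pi/2)
E
```

```text
time_s: 43.0
position: [544.5, -273.4, 27.7]
tool_rot: [-0.117, 0.117, -0.697, 0.698]
ft_force: [-0.3, 0.3, -1.7]
grip_width: 49.7
tool shift [ 1.3 14.5 -2. ] turn -0.0 alt 3.142 dist 15 j6 0.66 j1 -0.58 pos [ 544.9 -273.7   28.5] t 43.1 F [-0.6 -1.  -0.9] w 49.6
```

View pics/w17.png

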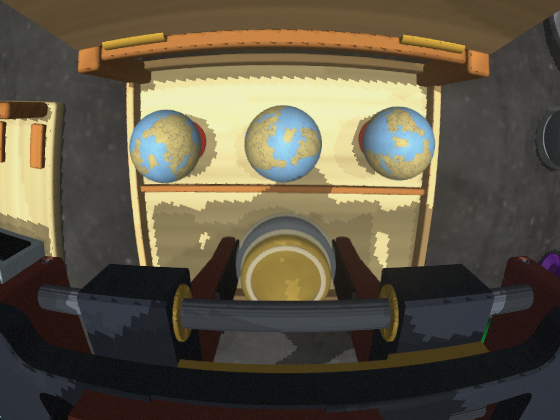

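View pics/d10.png

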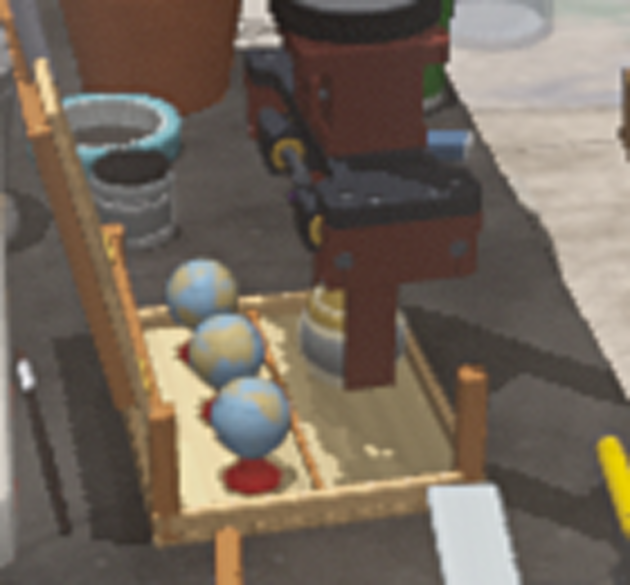

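```bash
python3 -m creep '0 0.5 5 -1 0;0 0.5 9 -1 0;0 0.5 12 -1 0;0 0.5 13.5 -1 0;0 0.5 13.5 -1 0;0 0.5 13.5 -1 0'
python3 -m creep '78 0 0 0 0;78 0 0 0 0;78 0 0 0 0;78 0 0 0 0;78 0 -20 0 0;78 0 -60 0 0;78 0 -110 0 0;78 0 -130 0 0;78 0 -130 0 0'
python3 - <<'E'
from plan import *
S=snap("scene");cv2.imwrite("pics/s10.png",S["img"]);crop(S,(160,120,380,290),3.4,"pics/s10c.png")
D=snap("side");crop(D,(220,140,360,270),4.5,"pics/d11.png")
W=snap("wrist");cv2.imwrite("pics/w18.png",W["img"])
plan(loc(T,(109,0,240)),T[2])
E
```

```text
time_s: 43.7
position: [543.0, -272.1, 14.0]
tool_rot: [0.117, -0.117, 0.697, -0.697]
ft_force: [-2.1, 1.8, 4.5]
grip_width: 49.5
time_s: 44.6
position: [545.6, -273.8, 147.5]
tool_rot: [-0.119, 0.115, -0.695, 0.699]
ft_force: [0.5, -0.6, -0.1]
grip_width: 68.6
tool shift [-145.5  -97.8    0.6] turn -1.571 alt 1.571 dist 175 j6 0.66 j1 -0.58 pos [ 542.2 -271.7  142.4] t 44.75 F [-0.8 -0.3  0.2] w 68.7
```

View pics/s10.png

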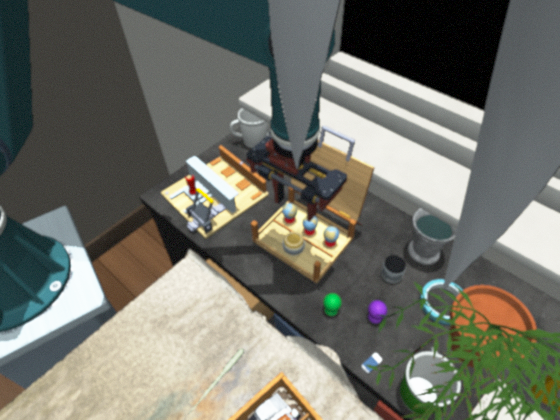

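View pics/d11.png

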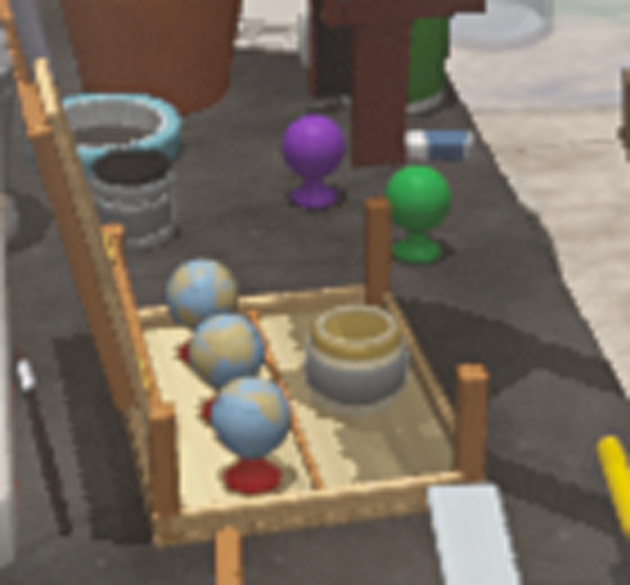

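View pics/w18.png

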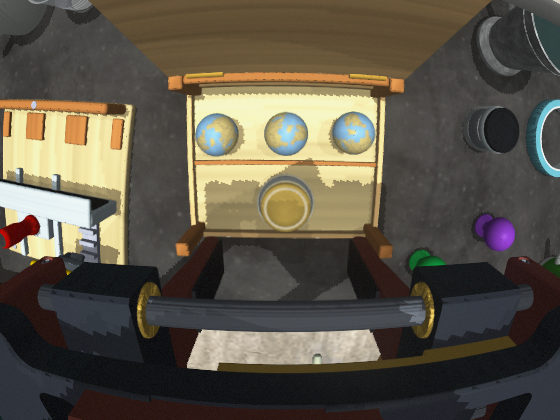

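```bash
python3 -m creep '30 0 -50 0 0;30 0 -100 0 0;30 0 -158 0 -0.1;30 -40 -158 0 -1.571;30 -80 -158 0 -1.571;30 -80 -158 0 -1.571;30 -80 -158 0 -1.571;30 -80 -158 0 -1.571;30 -80 -158 0 -1.571;30 -80 -158 0 -1.571;30 -80 -158 0 -1.571;30 -80 -158 0 -1.571'
python3 -m creep '30 0 0 0 -0.1;30 0 0 0 -0.1;30 0 0 0 -0.1'
python3 - <<'E'
from plan import *
plan(loc(T,(109.5,0,300)),T[2])
W=snap("wrist");cv2.imwrite("pics/w19.png",W["img"])
for y in(-34,0,34):print(proj(W,loc(T,(109.5,y,239))))
E
```

```text
time_s: 45.95
position: [617.9, -245.7, 298.6]
tool_rot: [-0.551, 0.552, -0.444, 0.441]
ft_force: [-0.4, 0.4, 0.4]
grip_width: 26.5
time_s: 46.25
position: [618.2, -245.8, 299.7]
tool_rot: [-0.571, 0.571, -0.418, 0.416]
ft_force: [-0.6, 0.1, 0.7]
grip_width: 26.3
tool shift [-1.1 -0.5 65.9] turn -0.024 alt 3.118 dist 66 j6 -0.79 j1 -0.48 pos [ 618.2 -245.8  299.7] t 46.25 F [-0.6  0.1  0.7] w 26.3
[[372.35875023 263.30211887]]
[[375.25845853 221.06531809]]
[[377.26245872 175.21262922]]
```

View pics/w19.png

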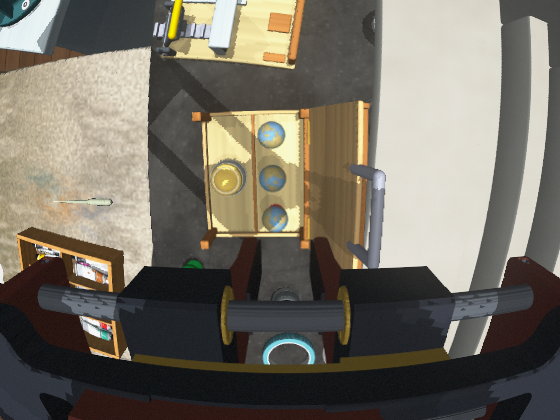

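```bash
python3 -m creep '30 -1 0 30 -0.024;30 -1 0 55 -0.024;30 -1 0 66.5 -0.024;30 -1 0 66.5 -0.024;30 -1 30 66.5 -0.024;30 -1 60 66.5 -0.024;30 -1 77 66.5 -0.024;30 -1 77 66.5 -0.024'
python3 - <<'E'
from plan import *
plan(loc(T,(109.5,0,222)),T[2])
W=snap("wrist");cv2.imwrite("pics/w20.png",W["img"])
D=snap("side");crop(D,(150,40,410,260),3,"pics/d12.png")
E
```

```text
time_s: 47.1
position: [678.6, -224.4, 221.3]
tool_rot: [-0.576, 0.577, -0.412, 0.407]
ft_force: [0.3, -0.2, -0.3]
grip_width: 26.2
tool shift [ 1.  -0.7  1.8] turn 0.002 alt -3.14 dist 2 j6 -0.75 j1 -0.42 pos [ 678.6 -224.4  221.3] t 47.1 F [ 0.3 -0.2 -0.3] w 26.2
```

View pics/w20.png

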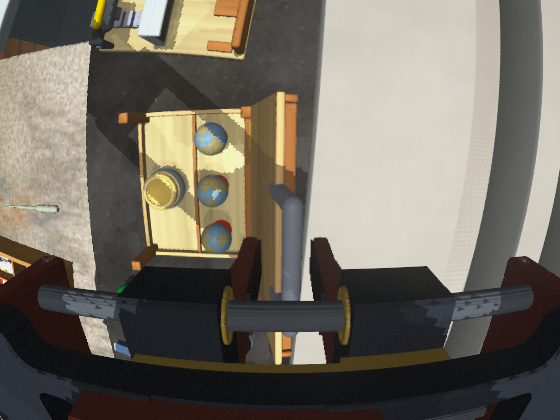

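View pics/d12.png

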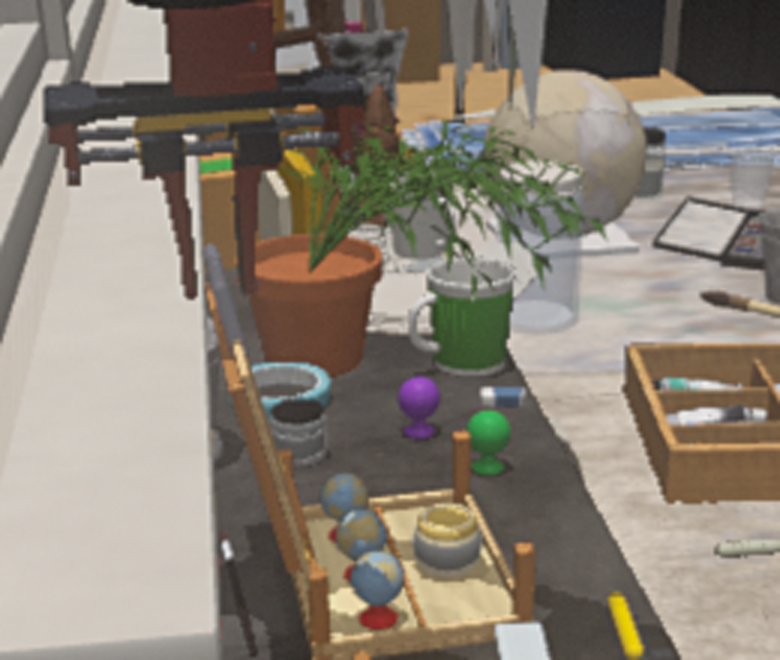

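```bash
python3 -m creep '0 0 0 2 0;0 0 0 2 0;0 0 0 2 0;0 0 0 2 0;0 0 0 2 0'
python3 -m creep '0 0 -2.2 -12.2 0;0 0 -3.8 -29.7 0;0 0 -3.6 -47.3 0;0 0 -1.7 -64.8 0;0 0 2 -82 0;0 0 7.3 -98.7 0;0 0 14.4 -114.9 0;0 0 22.9 -130.2 0;0 0 33 -144.6 0;0 0 44.5 -158 0;0 0 44.5 -158 0'
python3 - <<'E'
from plan import *
plan(loc(T,(109.5,0,222)),T[2])
D=snap("side");crop(D,(150,40,410,260),3,"pics/d13.png")
E
```

```text
time_s: 47.7
position: [682.2, -225.3, 226.3]
tool_rot: [-0.575, 0.577, -0.41, 0.41]
ft_force: [-5.9, -2.3, 4.3]
grip_width: 9.2
time_s: 48.8
position: [531.2, -275.6, 179.5]
tool_rot: [-0.576, 0.577, -0.411, 0.408]
ft_force: [-5.9, 3.3, 4.1]
grip_width: 9.3
tool shift [  0.9 -43.  157.7] turn 0.002 alt -3.14 dist 163 j6 -0.93 j1 -0.59 pos [ 531.2 -275.6  179.5] t 48.8 F [-5.9  3.3  4.1] w 9.3
```

View pics/d13.png

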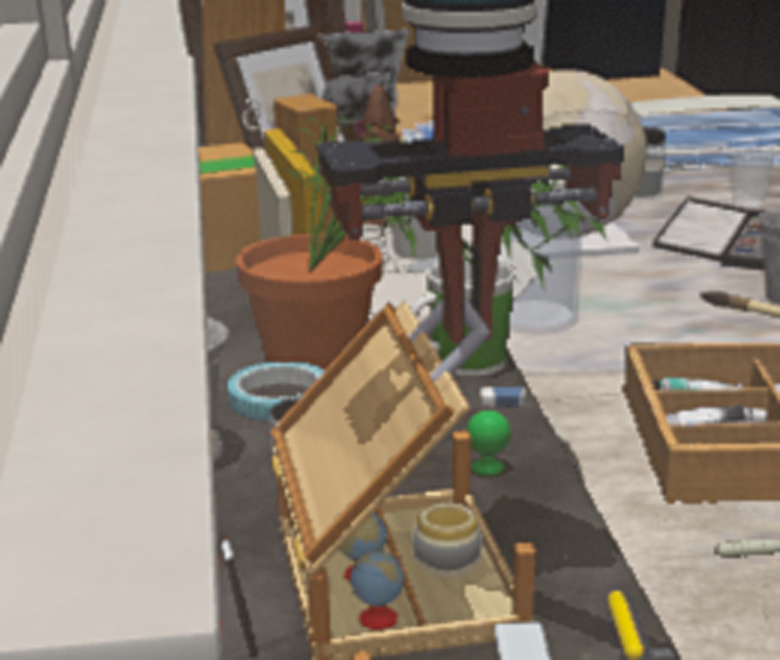

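```bash
python3 -m creep '0 0 12.7 -12.1 0;0 0 26.6 -22.9 0;0 0 41.5 -32.3 0;0 0 57.2 -40.1 0;0 0 73.7 -46.3 0;0 0 90.7 -50.9 0;0 0 108 -53.7 0;0 0 116 -54.3 0;0 0 121 -54.6 0;0 0 121 -54.6 0;0 0 121 -54.6 0'
python3 - <<'E'
from plan import *
plan(loc(T,(-105,0,49)),T[2])
D=snap("side");crop(D,(150,40,410,260),3,"pics/d14.png")
E
```

```text
time_s: 49.95
position: [478.4, -293.0, 58.2]
tool_rot: [-0.576, 0.578, -0.412, 0.406]
ft_force: [-14.4, -2.1, 1.0]
grip_width: 9.0
tool shift [ 1.6  9.2 -1.1] turn 0.004 alt -3.138 dist 9 j6 -1.0 j1 -0.67 pos [ 478.4 -293.    58.2] t 49.95 F [-14.4  -2.1   1. ] w 9.0
```

View pics/d14.png

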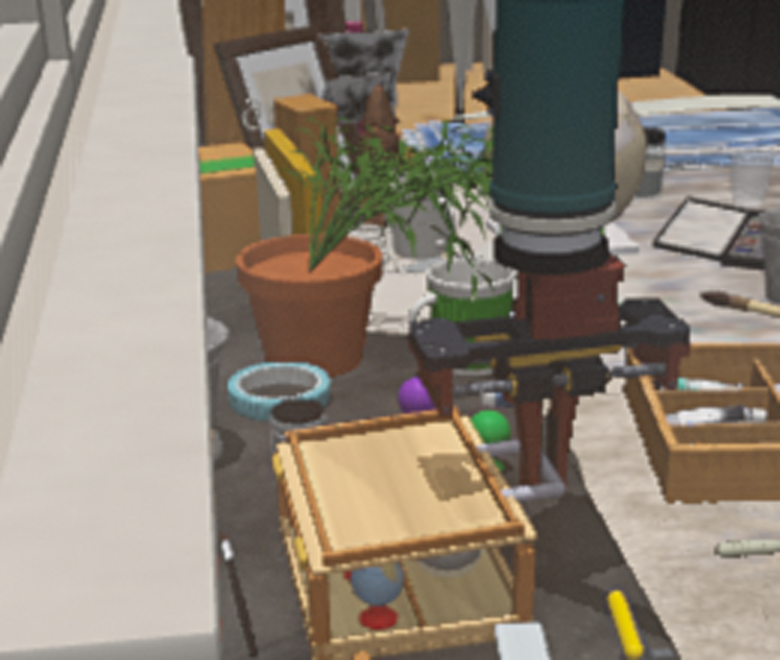

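```bash
python3 -m creep '0 0 1 -1 0;0 0 2 -1 0;0 0 3 -1 0;0 0 3 -1 0'; python3 -m creep '0 0 1 0 0;0 0 2 0 0;0 0 2 0 0'; python3 -m creep '0 0 1 0 0;0 0 2 0 0;0 0 2 0 0'
```

```text
time_s: 50.4
position: [478.3, -293.1, 55.5]
tool_rot: [-0.576, 0.577, -0.412, 0.406]
ft_force: [-9.8, -0.6, 0.5]
grip_width: 9.2
time_s: 50.7
position: [478.2, -293.1, 53.5]
tool_rot: [-0.576, 0.577, -0.412, 0.406]
ft_force: [-11.4, -0.9, 0.2]
grip_width: 8.9
time_s: 51.0
position: [478.2, -293.2, 51.5]
tool_rot: [-0.576, 0.577, -0.412, 0.406]
ft_force: [-11.2, 0.1, 0.4]
grip_width: 9.2
```

```bash
python3 -m creep '0 0 1 0 0;0 0 2 0 0;0 0 2 0 0'; python3 -m creep '0 0 1 0 0;0 0 2 0 0;0 0 2 0 0'
python3 - <<'E'
from plan import *
D=snap("side");crop(D,(220,160,350,270),5,"pics/d15.png")
E
```

```text
time_s: 51.3
position: [478.1, -293.2, 49.5]
tool_rot: [-0.576, 0.577, -0.412, 0.406]
ft_force: [-11.4, -0.9, -0.2]
grip_width: 8.9
time_s: 51.6
position: [478.2, -293.3, 49.1]
tool_rot: [-0.576, 0.578, -0.412, 0.407]
ft_force: [-15.4, 1.8, 16.1]
grip_width: 9.3
```

View pics/d15.png

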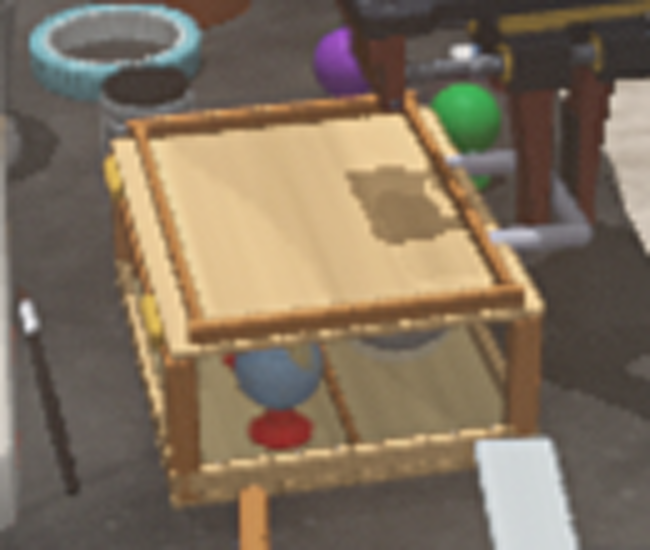

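```bash
python3 -m creep '28 0 -1 -1 0;28 0 -1 -1 0;28 0 -1 -1 0;28 0 -1 -1 0'; python3 -m creep '28 0 -10 0 0;28 0 -30 0 0;28 0 -70 0 0;28 0 -120 0 0;28 0 -170 -30 0;28 0 -200 -60 0;28 0 -200 -60 0;28 0 -200 -60 0'
python3 - <<'E'
from plan import *
D=snap("side");cv2.imwrite("pics/d16.png",D["img"]);S=snap("scene");cv2.imwrite("pics/s16.png",S["img"])
crop(D,(220,160,410,360),3,"pics/d16c.png")
plan((0,0,0))
E
```

```text
time_s: 52.05
position: [482.0, -295.3, 49.4]
tool_rot: [-0.577, 0.577, -0.409, 0.41]
ft_force: [0.0, -0.4, 0.4]
grip_width: 24.5
time_s: 52.85
position: [424.6, -315.1, 250.6]
tool_rot: [-0.576, 0.576, -0.409, 0.411]
ft_force: [0.8, 0.6, -0.6]
grip_width: 24.5
tool shift [-435.9  249.  -297.1] turn 0 alt 0.0 dist 583 j6 -1.1 j1 -0.77 pos [ 424.3 -313.9  248.3] t 52.95 F [ 0.1 -0.5  0. ] w 24.5
```

View pics/d16c.png

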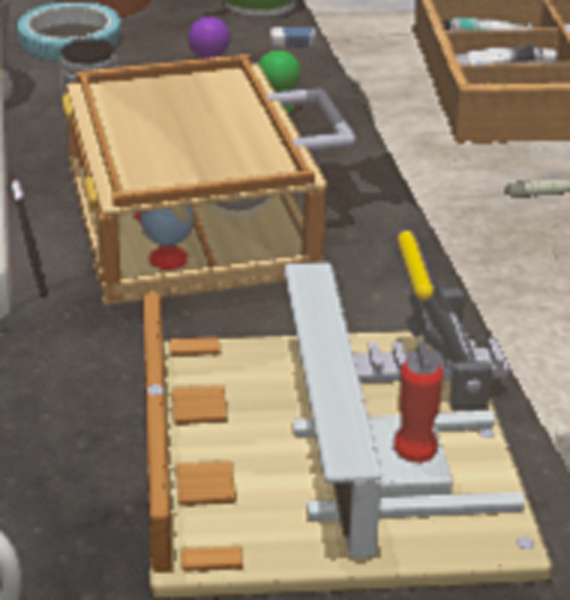

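View pics/s16.png

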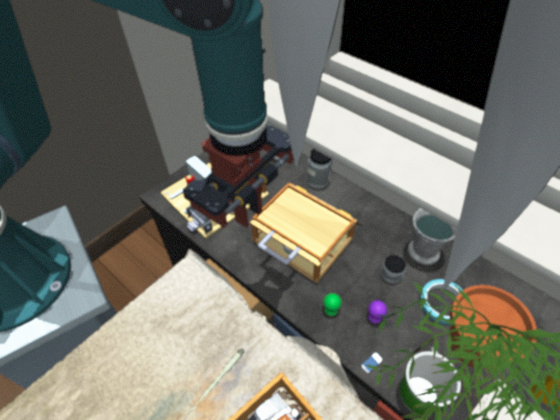

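Run:
```python
from plan import *
for n in("scene","side","wrist"):
    s=snap(n);print(n,[(np.round(d["extent"]).tolist(),round(d["score"],2)) for d in find_in(s,"paint_pot_1")],[(np.round(d["extent"]).tolist(),round(d["score"],2)) for d in find_in(s,"toy_globe_1")])
    if n=="wrist":cv2.imwrite("pics/w21.png",s["img"])
```

```text
scene [] [([323.0, 291.0, 340.0, 317.0], 0.63), ([249.0, 181.0, 356.0, 282.0], 0.57), ([368.0, 299.0, 384.0, 324.0], 0.53)]
side [([294.0, 226.0, 308.0, 234.0], 0.59)] [([268.0, 232.0, 283.0, 249.0], 0.74), ([282.0, 169.0, 294.0, 180.0], 0.56), ([308.0, 180.0, 319.0, 191.0], 0.43)]
wrist [] []
```

View pics/w21.png

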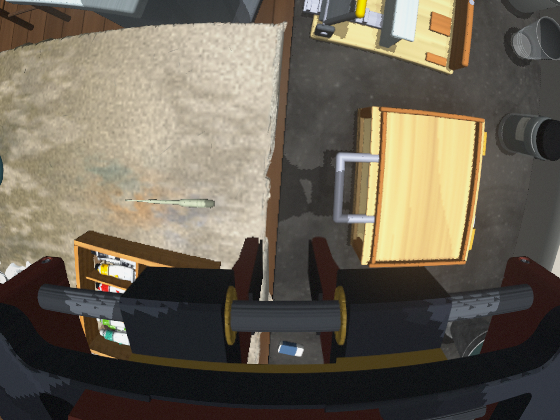

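The wrist picture shows the flap shut (handle at about (340,190)), the jig empty, and no other yellow-lidded pot. I'm handing the job in.

```bash
python3 -c "
from station import *
print(close_job())"
```

```text
the job is handed in; nothing more can be done
None
```

The job is done and handed in at about 53 s of the 210 s allowed; no verdict was reported.

- **Jig:** I lifted the pawl by its yellow loop by about 0.78 rad (0.4 clears the teeth). I then pulled the clamp bar back 45 mm to its stop.
- **Tray loading:** I opened the flap until it rested open. All three toy globes went into the far row, at about y = -56, 0 and +57 mm of the tray, and the yellow-lidded paint pot into the middle of the near row. Pictures taken before closing showed all four upright.
- **Flap:** I lowered it until it met a 16 N resistance, released the handle and backed the arm away.

**Last checks:** the final pictures show the flap shut, the jig empty and the gripper clear. The green and purple look-alikes and the other bench objects were not moved.

**What I could not fully confirm:**
- **Paint pots:** only one appeared in any picture, so I took the second as absent. The corner behind the potted plant could not be fully seen.
- **After closing:** through the tray's open side, I could see only one globe and the top of the pot. The pot finder missed it in the scene and wrist views and scored it 0.59 in the side view.
- **Pot position:** early on, the side camera's reading differed from the other two by about 10–15 mm. I used the wrist camera's reading and the pot was gripped cleanly.

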